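Stand the carving gouges up in the stand of their colour

TASK

Put the three carving gouges away: stand each one in a bay of the tool stand that matches the colour of its handle (dark brown or pale), one to a bay, handle down and cutting edge up. Lower each one gently until you feel the cork at the bottom of the bay, then let go: do not drop it or ram it in. Leave everything else on the bench, the red-handled knife too, where it is.

Things in the scene. Friction and masses are not known exactly. Their poses are not given: they have to be found in the camera images.
- dark_gouge_a: Gouge, dark brown handle, 14 mm edge: 170 mm long, 0.1 kg, lying flat, edge towards the robot. Octagonal handle 100 mm long, 36 mm across flats, side flats upright; then a 9 mm steel shank. Origin: centre of the butt (the handle's free end), on the axis, 18 mm above the bench; +x along the axis to the cutting edge (handle 0 to 100 mm, edge at 170 mm, mass centre near 60 mm)
- dark_gouge_b: Second gouge, dark brown handle, 9 mm edge: 170 mm long, 0.1 kg, lying flat, edge towards the robot. Octagonal handle 100 mm long, 36 mm across flats, side flats upright; then a 9 mm steel shank. Origin: centre of the butt (the handle's free end), on the axis, 18 mm above the bench; +x along the axis to the cutting edge (handle 0 to 100 mm, edge at 170 mm, mass centre near 60 mm)
- pale_gouge: Gouge, pale yellowish handle, 12 mm edge: 170 mm long, 0.1 kg, lying flat, edge towards the robot. Octagonal handle 100 mm long, 36 mm across flats, side flats upright; then a 9 mm steel shank. Origin: centre of the butt (the handle's free end), on the axis, 18 mm above the bench; +x along the axis to the cutting edge (handle 0 to 100 mm, edge at 170 mm, mass centre near 60 mm)
- dark_stand: Dark brown stand fixed to the bench, 72 (x) by 137 (y) by 72 mm high. Two square bays 52 x 52 mm, open at the top, centred at y = +32.5 and -32.5 mm; walls 10 mm, divider 13 mm. Each bay has its own firm cork bottom (gives 1 mm) at an unknown height, 10 to 46 mm above the bench, to be found by feel. Origin: centre of the underside, z up
- pale_stand: Pale yellowish stand fixed to the bench, 72 (x) by 137 (y) by 72 mm high. Two square bays 52 x 52 mm, open at the top, centred at y = +32.5 and -32.5 mm; walls 10 mm, divider 13 mm. Each bay has its own firm cork bottom (gives 1 mm) at an unknown height, 10 to 46 mm above the bench, to be found by feel. Origin: centre of the underside, z up
- red_knife: Bystander: small knife with a red octagonal handle (85 x 20 mm), lying nearer the robot than the gouges' edges; origin under the handle's middle
- carved_bird: Bystander: pale wooden bird, 120 mm long, 80 mm high; origin under its middle
- mallet: Bystander: round wooden mallet standing on its head, 88 mm across, 230 mm high; origin under its centre
- oil_bottle: Bystander: amber bottle with a black cap, 52 mm across, 130 mm high; origin under its centre
- limewood_blank: Bystander: pale wood block 130 x 70 x 50 mm; origin under its centre
- sanding_block: Bystander: cork sanding block 90 x 50 x 30 mm; origin under its centre
Not all that is in view belongs to the job. What is shaped like the pale_gouge but green or turquoise is not meant.

How it is judged:
By the outcome, as a careful person would: the job done as asked, in the order asked, and still so for the second after the job is handed in, with the robot touching nothing.
It also fails if it takes over 72 s, if anything falls off the work surface, if the arm or the gripper's body presses on something with over 40 N, if the wrist force passes 120 N, or if a joint passes its speed limit or range.

ROBOT

A 6-joint arm with a two-finger parallel gripper is mounted at the origin on the work surface. World frame = base frame: x ahead of the robot, y to its left, z up, the work surface at z = 0. Lengths are in mm, angles in rad, forces in N, time in s.
With the tool pointing down it reaches from about 325 to 775 mm from the base axis. Payload 5.5 kg.
Tool frame: the origin (TCP) lies at the very end of the fingers, on their centre line; the grasp point (between the pads) lies 19 mm behind it (bot.pinch_z is the distance from the TCP to the grasp point, in mm); z points along the fingers, y is the line along which they close (so a half turn about z gives the same grasp; the last joint's range is limited). The gripper opens to 88 mm and grips with 3 to 60 N. Pads are 20 mm wide; open, the fingers measure 115 mm over their backs; the gripper's body (75 mm by 178 mm) begins 61 mm behind the grasp point.
Start: joints at [1.197, 0.091, 1.231, -0, 1.82, -0.057], TCP at [186.921, 570.155, 222.631] pointing down, gripper open.
Joint ranges: [-2.87, 2.87], [-0.86, 2.18], [0.17, 2.46], [-1.51, 4.65], [0.06, 2.69], [-2.65, 2.65]. Speed limits (rad/s): [2.57, 2.57, 3.01, 3.14, 3.14, 3.14].

INTERFACE

Orientations are given as a rotation vector (axis times angle).
In Python, from cell import bot gives the robot as it stands.
- The arm moves only by the tool move_arm, never from a script. Its argument "series" is a list that holds one entry, the list of rows, each a list of 7 numbers: the shift along the tool's x, y, z in units of 0.4 m (1.0 is 0.4 m), then the turn, a rotation vector about the tool's x, y, z in units of pi/2 rad (1.0 is pi/2 rad), then the opening, from -1 (shut) to 1 (fully open). In form: [[[tx, ty, tz, rx, ry, rz, claw], ...]]. A call has exactly 8 rows; each row is the pose to reach, as a shift and turn from the pose commanded when the call began, along the tool's axes at that moment; what a row does not reach only later rows make up. A row lasts 1/10 s, in which the tool goes at most 50 mm and 8.59 degrees, less where a joint would pass 70% of its speed; a pose out of reach is approached as far as the arm can. A call with a number of a shift or a turn outside -1 to 1 is refused whole. A call with a gripper value outside its range is refused whole. The fingers move at their own pace and stop on an object; "squeeze" is the grip in N (left out, the last holds). Time passes only in rows, so rows that repeat a pose let the fingers close, or fill a call up. It gives the time, the measured TCP pose, the force, the opening and the grip force at its end, in the units of the state.
- bot.read_state(): the state, without advancing time (a new reading comes with each control period).
- bot.get_image(name): name is "scene" or "top" or "wrist"; returns a dict with "color" (480x640x3 uint8, red, green, blue), "K" (3x3 intrinsics, pixels), "R" (3x3) and "t" (3): a world point X has camera coordinates R X + t. Camera axes: x right, y down, z forward; pixel columns grow to the right and rows downward; lengths in mm; the calibration is good to about 2 mm. A picture is of the moment at which its call begins. There is no depth.
- bot.finish_job(): hands the job in; it is judged then, once.
The state is a dict: "clock": time; "joint_pos": joint angles; "qvel": joint speeds; "tau": joint torques, N m; "ee_pos": TCP position; "eef_rot": TCP orientation; "ft_force": force on the tool from outside, world axes, zero at the start; "ft_torque": the same for the moment, N m; "width": finger opening in mm; "grasp_force": force on a finger pad.
Only numpy, scipy, OpenCV 4.12 (cv2) and the standard library are available. Lean on these libraries where they do the work, as an engineer would, in place of code of your own. Each camera call takes 0.05 s, during which the arm holds its last target. There are 200 camera calls.

## Working session

There is one attempt and no reset: what is moved stays moved. The work goes in short steps, Python scripts to look and compute and a tool call to move; the robot and the scene stay as the last step left them, time stands still between calls to the robot, and variables do not carry over. Pictures are saved under pics/ and viewed, at most 14 in all, crops included, and the job is handed in when it is done.

Besides the shell and the picture viewer there is one more tool, called after ">>>" as a command line: name --argument value ..., lists and objects as JSON in quotes. move_arm: Moves the arm, as the interface text tells. Shifts and turns lie within -1 to 1; 1 stands for 0.4 m of shift or pi/2 rad of turn. Its arguments: {"type":"object","properties":{"series":{"type":"array","items":{"type":"array","items":{"type":"array","items":{"type":"number","minimum":-1,"maximum":1}}}},"squeeze":{"type":"number"}},"required":["series"]}

```bash
ls; mkdir -p pics
python3 - <<'E'
from cell import bot
import cv2,numpy as np
for n in("scene","top"):
    d=bot.get_image(n); cv2.imwrite(f"pics/{n}0.png",d["color"][:,:,::-1]); np.savez(f"pics/{n}0.npz",**d)
    print(n,d["K"].round(1).tolist(),d["R"].round(3).tolist(),d["t"].round(1).tolist())
s=bot.read_state(); print({k:np.round(v,3) for k,v in s.items()})
E
```

```text
pics
scene [[615.9, 0.0, 325.6], [0.0, 615.9, 238.8], [0.0, 0.0, 1.0]] [[-0.727, 0.687, -0.013], [0.551, 0.571, -0.609], [-0.411, -0.449, -0.793]] [369.5, -236.1, 1872.7]
top [[611.9, 0.0, 325.2], [0.0, 611.9, 245.6], [0.0, 0.0, 1.0]] [[0.013, -1.0, 0.009], [-0.983, -0.015, -0.181], [0.181, -0.006, -0.983]] [-31.1, 508.3, 1334.8]
{'clock': np.float64(0.1), 'joint_pos': array([ 1.197,  0.092,  1.232, -0.   ,  1.82 , -0.057]), 'qvel': array([ 0.002, -0.001, -0.003,  0.001, -0.   ,  0.001]), 'tau': array([ 2.0000e-03, -4.4786e+01, -4.0757e+01,  7.0000e-02,  2.8000e-02,
       -0.0000e+00]), 'ee_pos': array([186.82 , 569.898, 221.627]), 'eef_rot': array([-4.960e-01, -3.102e+00,  3.000e-03]), 'ft_force': array([-0.195,  0.316,  0.631]), 'ft_torque': array([-0.024,  0.017,  0.001]), 'grasp_force': np.float64(0.0), 'width': np.float64(88.04)}
```

View pics/top0.png

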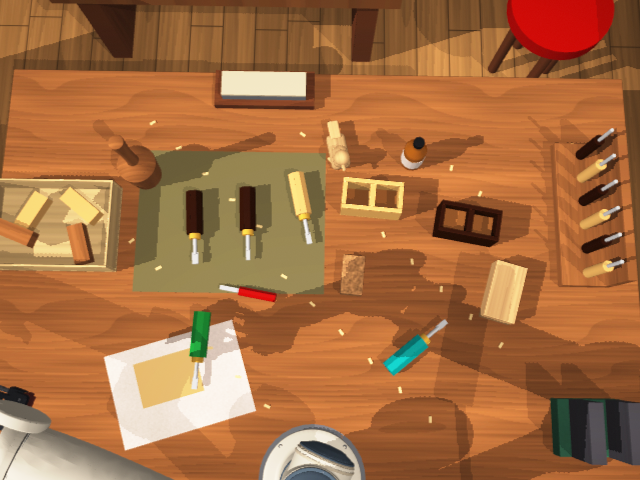

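View pics/scene0.png

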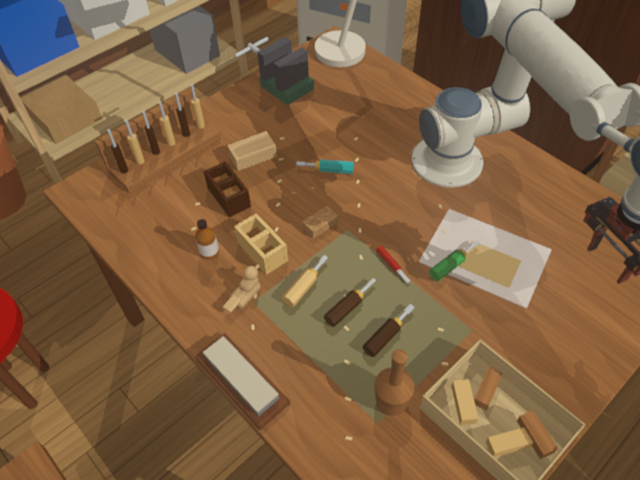

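The top picture shows the dark gouges at about (194,215) and (247,210), and the pale one at (300,205). The pale stand is at (372,197), the dark stand at (467,222), and the red knife at (255,293). The green and turquoise tools are decoys. The scene picture shows the same layout. Next I'll enlarge crops for precise pixels.

Run:
```python
from cell import bot
import cv2
print([a for a in dir(bot) if a[0]!='_'])
t=cv2.imread("pics/top0.png");s=cv2.imread("pics/scene0.png")
def crop(im,x0,y0,w,h,f,n):
    c=cv2.resize(im[y0:y0+h,x0:x0+w],None,fx=f,fy=f,interpolation=cv2.INTER_CUBIC)
    c=cv2.convertScaleAbs(c,alpha=1.4,beta=10)
    for i in range(0,w,20): cv2.putText(c,str(x0+i),(i*f,8),0,.3,(255,255,255));cv2.line(c,(i*f,10),(i*f,14),(255,255,255))
    for i in range(0,h,20): cv2.putText(c,str(y0+i),(0,i*f+4),0,.3,(255,255,255))
    cv2.imwrite(n,c)
a=t[155:275,170:330];b=t[155:275,330:510]
crop(t,330,160,200,100,4,"pics/c1.png")
crop(t,160,155,180,120,4,"pics/c2.png")
crop(s,190,150,200,150,4,"pics/c3.png")
crop(s,270,240,160,125,4,"pics/c4.png")
```

```text
['IKError', 'finish_job', 'get_image', 'pinch_z', 'read_state']
```

View pics/c1.png

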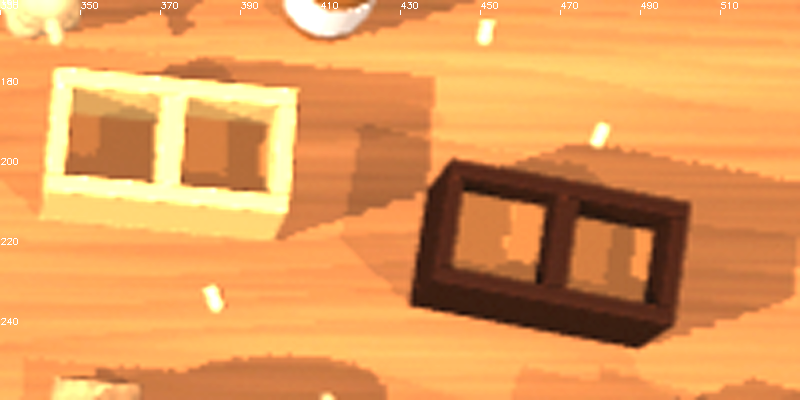

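View pics/c2.png

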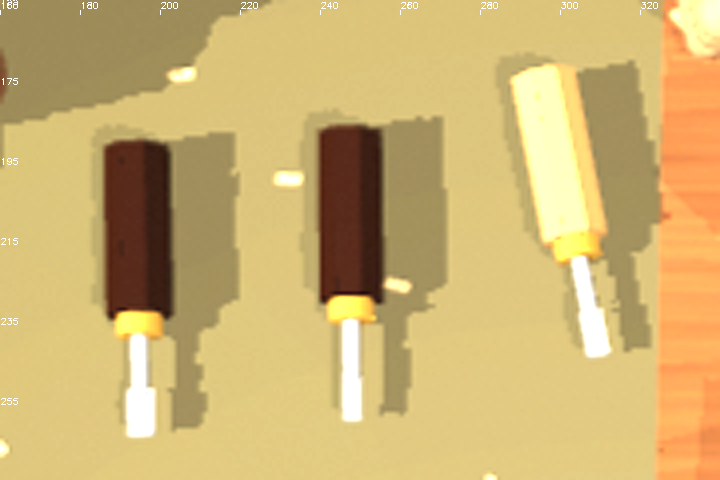

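View pics/c3.png

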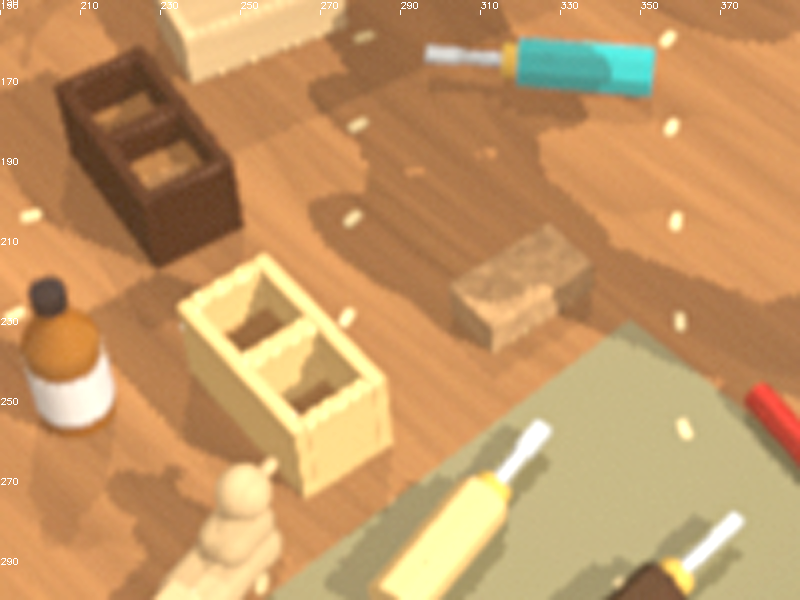

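View pics/c4.png

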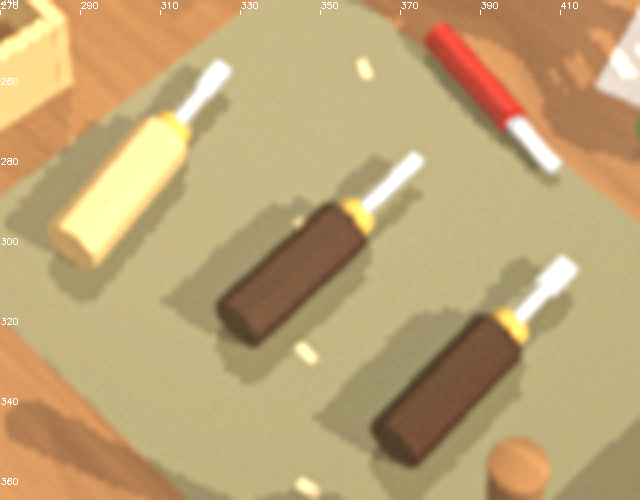

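The crops give stand rims, gouge tips and ferrule junctions in both views. For example, in the top view the a tip is at (195,264), the b tip at (248,260) and the pale tip at (309,243.5). I'll triangulate and fit.

```bash
cat > h.py <<'E'
import numpy as np
from scipy.optimize import least_squares
D={n:dict(np.load(f"pics/{n}0.npz")) for n in("top","scene")}
def proj(n,X):
    d=D[n]; c=d["R"]@np.asarray(X,float)+d["t"]; p=d["K"]@c; return p[:2]/p[2]
def tri(pt,ps):
    r=least_squares(lambda X:np.r_[proj("top",X)-pt,proj("scene",X)-ps],[600,100,30]); return r.x,np.abs(r.fun).max()
def planez(n,p,z):
    return least_squares(lambda X:proj(n,[X[0],X[1],z])-p,[600,100]).x
E
python3 - <<'E'
from h import *
G={'a':[((195,264.2),(412.5,305.5)),((194.75,238.75),(399.75,320.25))],
'b':[((248,260),(373.75,279.5)),((247.5,235),(362,293))],
'p':[((309.2,243.5),(325.75,257.5)),((304.75,219.5),(316,270.5))]}
B={'a':((194.25,190.75),(369.5,350)),'b':((247.5,186.5),(331.2,320.5)),'p':((294.2,172.5),(288.75,300.75))}
for k in G:
    P=[tri(*q) for q in G[k]]; print(k,[(x.round(1),round(e,1)) for x,e in P])
    bt=planez("top",B[k][0],34);bs=planez("scene",B[k][1],18); tp=P[0][0][:2]
    print('  butt top/scene',bt.round(1),bs.round(1),'len',np.linalg.norm(tp-bt).round(1),'ang',np.degrees(np.arctan2(*(tp-bt)[::-1])).round(1),np.degrees(np.arctan2(*(tp-bs)[::-1])).round(1))
c=lambda o,l,f=4:[(o[0]+x/f,o[1]+y/f) for x,y in l]
S={'pale':(([(36,68.5),(36,-68.5),(-36,-68.5),(-36,68.5)],c((330,160),[(55,68),(298,88),(290,212),(46,190)])),
 ([(36,68.5),(36,-68.5),(-36,-68.5),(-36,68.5)],c((190,150),[(302,430),(180,305),(265,253),(388,380)]))),
'dark':(([(36,68.5),(36,-68.5),(-26,58.5),(-26,-6.5)],c((330,160),[(455,160),(690,203),(455,268),(567,287)])),
 ([(36,68.5),(36,-68.5),(-36,-68.5),(-36,68.5)],c((190,150),[(155,200),(57,90),(135,47),(232,155)])))}
for k,(t,s) in S.items():
    def f(v,full=0):
        R=np.array([[np.cos(v[3]),-np.sin(v[3])],[np.sin(v[3]),np.cos(v[3])]]);o=[]
        for n,(L,P) in(("top",t),("scene",s)):
            for l,p in zip(L,P): o+=list(proj(n,[*(R@l+v[:2]),v[2]])-p)
        return np.array(o)
    r=least_squares(f,[600,-80,72,0],loss="soft_l1");v=r.x
    print(k,v[:3].round(1),'yaw deg',np.degrees(v[3]).round(1)); print(f(v).round(1))
    for s_ in(32.5,-32.5): print('  bay',s_,(v[:2]+s_*np.array([-np.sin(v[3]),np.cos(v[3])])).round(1))
print('knife',planez("top",(255,293),10),planez("top",(222,287),5),planez("top",(275,296),10))
print('bird',planez("top",(338,150),30),'sand',planez("top",(353,274),30),'bottle',planez("scene",(205,250),10), 'mallet',planez("scene",(395,405),0))
E
```

```text
a [(array([466.7, 273.6,  16.1]), np.float64(0.0)), (array([524. , 278.7,  18.3]), np.float64(1.2))]
  butt top/scene [635.6 280.5] [634.  285.7] len 169.0 ang -177.7 -175.8
b [(array([478.9, 152.2,  14.8]), np.float64(0.4)), (array([534.5, 157.9,  17.8]), np.float64(1.3))]
  butt top/scene [647.7 157.9] [644.4 164.2] len 168.9 ang -178.1 -175.8
p [(array([519.6,  12.9,  12.2]), np.float64(0.1)), (array([572.6,  26.4,  19.8]), np.float64(1.4))]
  butt top/scene [683.1  50.5] [682.3  48.7] len 167.8 ang -167.1 -167.6
pale [ 621.9 -129.4   69.8] yaw deg -4.1
[-0.   0.2 -0.5  0.3 -0.4  0.1 -0.3  0.5 -1.2  0.9 -0.9 -0.  -0.1 -0.4
 -0.3 -1.1]
  bay 32.5 [624.2 -97. ]
  bay -32.5 [ 619.6 -161.9]
dark [ 567.  -349.7   68.1] yaw deg -1808.6
[-1.2  0.3  0.4 -0.8 -0.3  0.5  0.5  0.4 -2.7  1.  -1.6 -1.   1.  -0.7
  0.7  0.9]
  bay 32.5 [ 571.8 -317.5]
  bay -32.5 [ 562.1 -381.8]
knife [403.09971604 134.65882126] [416.34726957 211.30640529] [396.88371251  88.83417505]
bird [741.03350069 -51.13469817] sand [447.31615211 -87.91375699] bottle [ 736.87540707 -233.29672775] mallet [684.57145491 416.68490144]
```

```bash
cat >> h.py <<'E'
from scipy.spatial.transform import Rotation as Ro
def target(az,tilt,yaz):
    """tool z azimuth az, tilt from straight down (deg); tool y horizontal at azimuth yaz (az+-90)"""
    a,t,y=np.radians([az,tilt,yaz]); z=np.array([np.sin(t)*np.cos(a),np.sin(t)*np.sin(a),-np.cos(t)])
    y=np.array([np.cos(y),np.sin(y),0]); y-=z*(z@y); y/=np.linalg.norm(y); return np.c_[np.cross(y,z),y,z]
def rel(s,pos,R):
    R0=Ro.from_rotvec(s["eef_rot"]).as_matrix()
    d=R0.T@(np.asarray(pos)-s["ee_pos"]); w=Ro.from_matrix(R0.T@R).as_rotvec()
    return (d/400).round(4).tolist(),(w/(np.pi/2)).round(4).tolist(),'mm',np.linalg.norm(d).round(),'deg',np.degrees(np.linalg.norm(w)).round()
def log(s):
    open("log.txt","a").write(repr([list(map(float,s[k])) for k in("joint_pos","ee_pos","eef_rot")])+"\n")
    print('t',round(float(s["clock"]),2),'q',s["joint_pos"].round(3),'p',s["ee_pos"].round(1),'F',s["ft_force"].round(1),'w',float(s["width"]).__round__(1))
E
python3 - <<'E'
from h import *
from cell import bot
s=bot.read_state();log(s)
print(rel(s,[480,330,280],target(0,0,93)))
E
```

```text
t 0.1 q [ 1.197  0.092  1.232 -0.     1.82  -0.057] p [186.8 569.9 221.6] F [-0.2  0.3  0.6] w 88.0
([-0.8833, -0.3418, -0.1454], [-0.0011, -0.0003, -0.235], 'mm', np.float64(383.0), 'deg', np.float64(21.0))
```

>>> move_arm --series '[[[-0.883, -0.342, -0.145, 0, 0, -0.235, 1], [-0.883, -0.342, -0.145, 0, 0, -0.235, 1], [-0.883, -0.342, -0.145, 0, 0, -0.235, 1], [-0.883, -0.342, -0.145, 0, 0, -0.235, 1], [-0.883, -0.342, -0.145, 0, 0, -0.235, 1], [-0.883, -0.342, -0.145, 0, 0, -0.235, 1], [-0.883, -0.342, -0.145, 0, 0, -0.235, 1], [-0.883, -0.342, -0.145, 0, 0, -0.235, 1]]]' --squeeze 25

```text
clock: 0.9
ee_pos: [481.7, 327.9, 280.6]
eef_rot: [0.08, -3.14, 0.001]
ft_force: [0.4, -0.4, 0.0]
width: 87.7
grasp_force: 0.0
```

Run:
```python
from h import *
from cell import bot
s=bot.read_state();log(s)
print(rel(s,[540,278,130],target(2.5,40,92.5)))
```

```text
t 0.9 q [ 0.54   0.065  1.155 -0.     1.922 -1.082] p [481.7 327.9 280.6] F [ 0.4 -0.4  0. ] w 87.7
([-0.1392, -0.1318, 0.3765], [0.0013, -0.4445, 0.0045], 'mm', np.float64(169.0), 'deg', np.float64(40.0))
```

>>> move_arm --series '[[[-0.139, -0.132, 0.376, 0, -0.444, 0, 1], [-0.139, -0.132, 0.376, 0, -0.444, 0, 1], [-0.139, -0.132, 0.376, 0, -0.444, 0, 1], [-0.139, -0.132, 0.376, 0, -0.444, 0, 1], [-0.139, -0.132, 0.376, 0, -0.444, 0, 1], [-0.139, -0.132, 0.376, 0, -0.444, 0, 1], [-0.139, -0.132, 0.376, 0, -0.444, 0, 1], [-0.139, -0.132, 0.376, 0, -0.444, 0, 1]]]'

```text
clock: 1.7
ee_pos: [539.6, 281.1, 133.5]
eef_rot: [-0.063, 2.442, 0.026]
ft_force: [-0.4, -1.1, 0.4]
width: 87.5
grasp_force: 0.0
```

```bash
python3 - <<'E'
from h import *
from cell import bot
import cv2
s=bot.read_state();log(s)
d=bot.get_image("wrist");cv2.imwrite("pics/w1.png",d["color"][:,:,::-1]);np.savez("pics/w10.npz",**d)
D["w"]=d
for X in([467,274,16],[549,277.5,36],[635,281.5,36]): print(proj("w",X).round(0))
E
cat log.txt
```

```text
t 1.7 q [ 0.624 -0.4    1.976 -0.427  0.994 -0.868] p [539.6 281.1 133.5] F [-0.4 -1.1  0.4] w 87.5
[310.  14.]
[310. 165.]
[311. 239.]
[[1.197305442088087, 0.0917656467867762, 1.2317722870952177, -9.48136820600417e-06, 1.8197739689901051, -0.056675757448339296], [186.8202305724723, 569.898098163016, 221.62681759522224], [-0.4955203574443692, -3.1019039333908065, 0.0026411451753607902]]
[[0.539521798793973, 0.06471982314846696, 1.1553138768348148, -0.00044126483669528616, 1.921911559634678, -1.0821846393224894], [481.7349058959064, 327.9135528832458, 280.58460177821235], [0.07971994680948506, -3.140477595295551, 0.000839088203425034]]
[[0.6242066257480724, -0.4004164573539256, 1.9758793049138264, -0.4269551868645444, 0.9936865621269516, -0.8684901093435659], [539.5929801239348, 281.14988554978186, 133.4511132566917], [-0.06269277892973553, 2.441747937714644, 0.025868770698524546]]
```

View pics/w1.png

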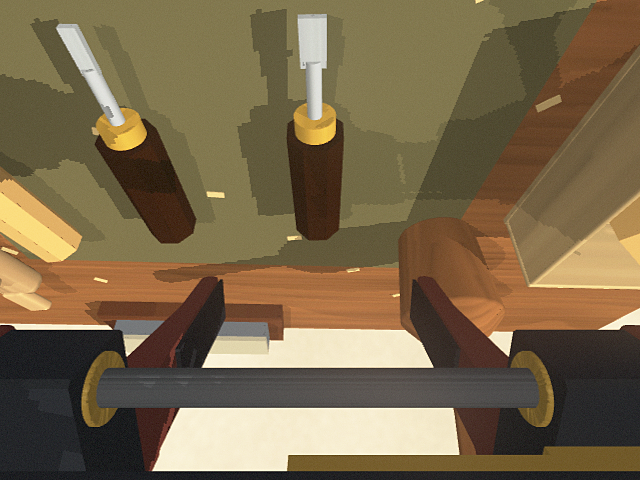

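The wrist picture shows gouge a straight ahead, with its tip at (312,15) and handle end at (315,120–238). That is within about 1 mm of prediction, and gouge b is to its left. Now I'll fit the kinematics to check that the stand poses are reachable.

```bash
cat > kin.py <<'E'
from h import *
import ast,itertools
L=[ast.literal_eval(l) for l in open("log.txt")]
Rx=lambda ax,a:Ro.from_euler(ax,a).as_matrix()
def fk(q,p):
    d1,a1,L2,e,L3,L6=p
    A=Rx('z',q[0]);B=A@Rx('y',q[1]);C=A@Rx('y',q[1]+q[2])
    W=A@[a1,0,d1]+B@[0,0,L2]+C@[e,0,L3]
    R=C@Rx('z',S[0]*q[3])@Rx('y',q[4])@Rx('z',S[1]*q[5]+S[2])
    return W+R@[0,0,L6],R
best=None
for S in itertools.product((1,-1),(1,-1),(0,np.pi/2,np.pi,-np.pi/2)):
    er=sum(np.linalg.norm(fk(q,[0]*6)[1]-Ro.from_rotvec(r).as_matrix()) for q,_,r in L)
    if best is None or er<best[0]: best=(er,S)
S=best[1]
lo=[0,-50,200,-100,200,50];hi=[600,200,600,100,600,350]
fit=least_squares(lambda p:np.r_[np.concatenate([fk(q,p)[0]-x for q,x,_ in L]),(p-[350,0,400,0,400,200])*1e-3],[350,0,400,0,400,200],bounds=(lo,hi))
P=fit.x
QL=np.array([[-2.87,2.87],[-.86,2.18],[.17,2.46],[-1.51,4.65],[.06,2.69],[-2.65,2.65]])
def ik(pos,R,q0):
    def f(q):
        x,Rr=fk(q,P); return np.r_[(x-pos)/100,Ro.from_matrix(Rr.T@R).as_rotvec()]
    r=least_squares(f,np.clip(q0,QL[:,0]+.01,QL[:,1]-.01),bounds=(QL[:,0],QL[:,1])); return r.x,np.linalg.norm(r.fun)
def iks(pos,R,n=40):
    g=np.random.default_rng(0);o=[]
    for _ in range(n):
        q,e=ik(pos,R,g.uniform(QL[:,0],QL[:,1]))
        if e<1e-3 and not any(np.abs(q-k).max()<.02 for k in o): o.append(q)
    return o
E
python3 - <<'E'
from kin import *
print(best,P.round(1),np.abs(fit.fun).max(), np.linalg.svd(fit.jac)[1].round(3))
E
```

```text
(np.float64(2.1110121226572113e-15), (1, 1, 1.5707963267948966)) [149.1  55.3 272.2  71.4 516.5 252.6] 31.393389686437644 [3.397 2.446 0.625 0.248 0.162 0.042]
```

```bash
sed -i 's/d1,a1,L2,e,L3,L6=p/d1,a1,L2,e,L3,L6,b=p/; s/W=A@\[a1,0,d1\]/W=A@[a1,b,d1]/; s/^lo=.*/lo=[0,-50,200,-100,200,50,-80];hi=[600,200,600,100,600,350,80];G0=np.array([350,0,400,0,400,200,34.])/; s/(p-\[350,0,400,0,400,200\])\*1e-3\],\[350,0,400,0,400,200\]/(p-G0)*1e-3],G0/; s/\[0\]\*6/[0]*7/' kin.py
python3 - <<'E'
from kin import *
print(P.round(1),np.abs(fit.fun).max(), np.linalg.svd(fit.jac)[1].round(3))
E
```

```text
[157.2  -0.  372.6  96.9 558.5 349.3  34. ] 0.19275710543114052 [3.397 2.446 1.74  0.61  0.227 0.148 0.042]
```

Run:
```python
from h import *
from cell import bot
s=bot.read_state()
print(rel(s,[552.5,278.8,45],target(2.6,40,92.6)));print(rel(s,[552.5,278.8,11],target(2.6,40,92.6)))
```

```text
([0.1184, -0.0079, 0.1896], [0.0037, 0.0009, 0.0022], 'mm', np.float64(89.0), 'deg', np.float64(0.0))
([0.1731, -0.008, 0.2546], [0.0037, 0.0009, 0.0022], 'mm', np.float64(123.0), 'deg', np.float64(0.0))
```

>>> move_arm --series '[[[0.06, -0.004, 0.095, 0, 0, 0, 1], [0.118, -0.008, 0.19, 0.004, 0, 0.002, 1], [0.136, -0.008, 0.211, 0.004, 0, 0.002, 1], [0.155, -0.008, 0.233, 0.004, 0, 0.002, 1], [0.165, -0.008, 0.245, 0.004, 0, 0.002, 1], [0.173, -0.008, 0.254, 0.004, 0, 0.002, 1], [0.173, -0.008, 0.254, 0.004, 0, 0.002, 1], [0.173, -0.008, 0.254, 0.004, 0, 0.002, 1]]]'

```text
clock: 2.55
ee_pos: [551.1, 278.3, 9.4]
eef_rot: [-0.057, 2.442, 0.018]
ft_force: [0.4, 0.6, 0.2]
width: 87.9
grasp_force: 0.0
```

Run:
```python
from h import *
from cell import bot
s=bot.read_state();log(s)
print(rel(s,[552.5,278.8,11],target(2.6,40,92.6)))
from kin import *
print(P.round(1),np.abs(fit.fun).max(), np.linalg.svd(fit.jac)[1].round(3))
```

```text
t 2.55 q [ 0.607 -0.248  2.087 -0.525  0.756 -0.724] p [551.1 278.3   9.4] F [0.4 0.6 0.2] w 87.9
([-0.0052, 0.0012, -0.0007], [-0.0006, 0.0007, 0.0011], 'mm', np.float64(2.0), 'deg', np.float64(0.0))
[157.2   0.  372.6  96.9 558.5 349.3  34. ] 0.19279478520292778 [3.889 2.817 2.022 0.813 0.368 0.202 0.123]
```

```bash
cat >> kin.py <<'E'
def place(bay,zb,psi,beta,s=88,tip=10):
    R=target(psi,90-beta,psi-90); return np.array([bay[0],bay[1],zb+s])+tip*R[:,2],R
E
python3 - <<'E'
from kin import *
for bay in((562,-382),(572,-317),(624,-97)):
  a0=np.degrees(np.arctan2(bay[1],bay[0]))
  for beta in(40,):
   for dpsi in(-90,-60,-30,0,30,60,90,180):
    lo_=[q.round(2).tolist() for q in iks(*place(bay,10,a0+dpsi,beta),30)]
    hi_=[q.round(2).tolist() for q in iks(*place(bay,95,a0+dpsi,beta),30)]
    print(bay,beta,dpsi,lo_,'|',hi_)
E
```

```text
(562, -382) 40 -90 [] | []
(562, -382) 40 -60 [] | []
(562, -382) 40 -30 [] | [[-0.39, -0.22, 1.84, -0.69, 0.93, 2.55]]
(562, -382) 40 0 [[-0.68, -0.31, 2.06, 0.12, 0.52, 1.41]] | [[-0.68, -0.38, 1.96, 0.1, 0.69, 1.44]]
(562, -382) 40 30 [[-0.95, -0.15, 1.93, 0.84, 0.91, 0.32]] | [[-0.95, -0.22, 1.84, 0.76, 1.03, 0.46]]
(562, -382) 40 60 [[-1.04, 0.18, 1.6, 0.89, 1.38, -0.11]] | [[-1.04, 0.11, 1.52, 0.87, 1.48, 0.01]]
(562, -382) 40 90 [[-1.01, 0.52, 1.18, 0.8, 1.8, -0.37]] | [[-1.01, 0.46, 1.09, 0.83, 1.89, -0.26]]
(562, -382) 40 180 [] | []
(572, -317) 40 -90 [] | []
(572, -317) 40 -60 [] | []
(572, -317) 40 -30 [] | [[-0.29, -0.3, 1.89, -0.69, 0.95, 2.55]]
(572, -317) 40 0 [[-0.59, -0.39, 2.13, 0.13, 0.54, 1.41]] | [[-0.59, -0.47, 2.02, 0.1, 0.72, 1.44]]
(572, -317) 40 30 [[-0.88, -0.22, 1.99, 0.84, 0.93, 0.31]] | [[-0.88, -0.3, 1.89, 0.76, 1.05, 0.45]]
(572, -317) 40 60 [[-0.97, 0.12, 1.66, 0.89, 1.39, -0.13]] | [[-0.97, 0.05, 1.58, 0.87, 1.49, -0.01]]
(572, -317) 40 90 [[-0.93, 0.46, 1.26, 0.8, 1.79, -0.39]] | [[-0.93, 0.4, 1.18, 0.83, 1.89, -0.29]]
(572, -317) 40 180 [] | []
(624, -97) 40 -90 [] | []
(624, -97) 40 -60 [] | []
(624, -97) 40 -30 [] | [[0.08, -0.36, 1.95, -0.69, 0.97, 2.55]]
(624, -97) 40 0 [[-0.25, -0.47, 2.18, 0.13, 0.57, 1.4]] | [[-0.25, -0.54, 2.07, 0.1, 0.74, 1.43]]
(624, -97) 40 30 [[-0.54, -0.29, 2.04, 0.84, 0.95, 0.3]] | [[-0.54, -0.36, 1.95, 0.76, 1.07, 0.45]]
(624, -97) 40 60 [[-0.64, 0.06, 1.72, 0.89, 1.4, -0.14]] | [[-0.64, -0.01, 1.64, 0.87, 1.5, -0.02]]
(624, -97) 40 90 [[-0.59, 0.4, 1.33, 0.79, 1.79, -0.41]] | [[-0.59, 0.34, 1.25, 0.82, 1.89, -0.31]]
(624, -97) 40 180 [[-0.19, 1.06, 0.38, -0.05, 2.57, -1.64]] | []
```

>>> move_arm --series '[[[0, 0, 0, 0, 0, 0, -1], [0, 0, 0, 0, 0, 0, -1], [0, 0, 0, 0, 0, 0, -1], [0, 0, 0, 0, 0, 0, -1], [0, 0, 0, 0, 0, 0, -1], [0, 0, 0, 0, 0, 0, -1], [0, 0, 0, 0, 0, 0, -1], [0, 0, 0, 0, 0, 0, -1]]]' --squeeze 30

```text
clock: 3.35
ee_pos: [550.6, 277.8, 7.9]
eef_rot: [-0.057, 2.444, 0.017]
ft_force: [-0.0, -0.5, -0.2]
width: 35.5
grasp_force: 29.8
```

Run:
```python
from kin import *
from cell import bot
s=bot.read_state();print(s["width"],s["grasp_force"],s["ft_force"].round(1),s["ee_pos"].round(1))
R0=Ro.from_rotvec(s["eef_rot"]).as_matrix()
pos,R=place((562,-382),110,-8.6,40)
q1,e=ik(pos,R,[-.9,-.2,1.85,.75,1,.4]);q0=s["joint_pos"];print(q1.round(2),e)
# lift
print('lift',rel(s,s["ee_pos"]+[-15,-10,220],R0))
for f in(0.25,.5,.75,1):
    p,Rr=fk(q0+f*(q1-q0),P);print(f,p.round(),'gouge dir',(Rr@R0.T@np.array([-.999,-.045,0])).round(2),'tool z',Rr[:,2].round(2), Ro.from_matrix(Rr).as_rotvec().round(3))
```

```text
35.4723456868226 29.789891372617177 [-0.  -0.5 -0.2] [550.6 277.8   7.9]
[-0.92 -0.27  1.85  0.69  0.98  0.58] 5.249730553393949e-13
lift ([-0.3236, -0.0248, -0.4463], [0.0, 0.0, 0.0], 'mm', np.float64(221.0), 'deg', np.float64(0.0))
0.25 [608. 118.  18.] gouge dir [-0.77  0.59  0.23] tool z [ 0.55 -0.04 -0.83] [1.053 2.355 0.271]
0.5 [632. -42.  50.] gouge dir [-0.26  0.77  0.58] tool z [ 0.54 -0.02 -0.84] [2.016 1.786 0.57 ]
0.75 [ 624. -209.  107.] gouge dir [0.08 0.47 0.88] tool z [ 0.62 -0.02 -0.78] [2.631 0.863 0.914]
1 [ 570. -383.  192.] gouge dir [ 0. -0.  1.] tool z [ 0.76 -0.11 -0.64] [ 2.783 -0.209  1.298]
```

>>> move_arm --series '[[[-0.02, -0.002, -0.03, 0, 0, 0, -1], [-0.08, -0.006, -0.11, 0, 0, 0, -1], [-0.16, -0.012, -0.22, 0, 0, 0, -1], [-0.24, -0.018, -0.33, 0, 0, 0, -1], [-0.324, -0.025, -0.446, 0, 0, 0, -1], [-0.324, -0.025, -0.446, 0, 0, 0, -1], [-0.324, -0.025, -0.446, 0, 0, 0, -1], [-0.324, -0.025, -0.446, 0, 0, 0, -1]]]'

```text
clock: 4.15
ee_pos: [535.2, 267.4, 225.9]
eef_rot: [-0.058, 2.446, 0.016]
ft_force: [0.3, 0.2, -1.5]
width: 35.8
grasp_force: 29.8
```

Run:
```python
from kin import *
from cell import bot
s=bot.read_state();log(s);print(s["width"],s["grasp_force"])
for rv,p in(([1.053,2.355,.271],[590,118,270]),([2.016,1.786,.57],[590,-42,290])): print(rel(s,p,Ro.from_rotvec(rv).as_matrix()), [x.round(2) for x in iks(p,Ro.from_rotvec(rv).as_matrix(),20)])
```

```text
t 4.15 q [ 0.608 -0.454  1.849 -0.384  1.162 -0.963] p [535.2 267.4 225.9] F [ 0.3  0.2 -1.5] w 35.8
35.83773568439299 29.790712616304937
([-0.1618, -0.3799, -0.007], [0.0655, 0.051, 0.5514], 'mm', np.float64(165.0), 'deg', np.float64(50.0)) [array([ 0.24, -0.4 ,  1.69, -0.17,  1.29, -0.49])]
([-0.1787, -0.7796, -0.056], [0.0894, 0.0381, 1.0958], 'mm', np.float64(321.0), 'deg', np.float64(99.0)) [array([-0.17, -0.44,  1.68,  0.08,  1.34, -0.05])]
```

>>> move_arm --series '[[[-0.03, -0.07, 0, 0.012, 0.009, 0.092, -1], [-0.055, -0.127, -0.002, 0.022, 0.017, 0.184, -1], [-0.08, -0.19, -0.003, 0.033, 0.025, 0.276, -1], [-0.108, -0.253, -0.005, 0.044, 0.034, 0.368, -1], [-0.135, -0.316, -0.006, 0.055, 0.043, 0.46, -1], [-0.162, -0.38, -0.007, 0.066, 0.051, 0.551, -1], [-0.162, -0.38, -0.007, 0.066, 0.051, 0.551, -1], [-0.162, -0.38, -0.007, 0.066, 0.051, 0.551, -1]]]'

```text
clock: 4.95
ee_pos: [590.2, 117.6, 268.3]
eef_rot: [1.053, 2.358, 0.268]
ft_force: [0.2, -0.0, -1.0]
width: 35.9
grasp_force: 29.8
```

Run:
```python
from kin import *
from cell import bot
s=bot.read_state();log(s);print(s["width"],s["grasp_force"])
for rv,p in(([2.016,1.786,.57],[590,-42,290]),): print(rel(s,p,Ro.from_rotvec(rv).as_matrix()))
```

```text
t 4.95 q [ 0.235 -0.402  1.695 -0.171  1.291 -0.495] p [590.2 117.6 268.3] F [ 0.2 -0.  -1. ] w 35.9
35.91147010758099 29.7815985989571
([-0.3151, -0.2488, -0.0308], [0.0049, 0.014, 0.5454], 'mm', np.float64(161.0), 'deg', np.float64(49.0))
```

>>> move_arm --series '[[[-0.052, -0.041, -0.005, 0, 0.002, 0.091, -1], [-0.105, -0.083, -0.01, 0.001, 0.005, 0.182, -1], [-0.158, -0.124, -0.015, 0.002, 0.007, 0.273, -1], [-0.21, -0.166, -0.02, 0.003, 0.009, 0.364, -1], [-0.263, -0.207, -0.026, 0.004, 0.012, 0.455, -1], [-0.315, -0.249, -0.031, 0.005, 0.014, 0.545, -1], [-0.315, -0.249, -0.031, 0.005, 0.014, 0.545, -1], [-0.315, -0.249, -0.031, 0.005, 0.014, 0.545, -1]]]'

```text
clock: 5.75
ee_pos: [589.8, -40.8, 291.4]
eef_rot: [2.013, 1.788, 0.573]
ft_force: [-0.4, 0.3, -1.1]
width: 35.8
grasp_force: 29.8
```

Run:
```python
from kin import *
from cell import bot
s=bot.read_state();log(s)
p,R=Ro,0
pw,Rw=[600,-215,310],Ro.from_rotvec([2.631,.863,.914]).as_matrix()
print(rel(s,pw,Rw))
# from that waypoint to hover, butt at z 95
pos,R=place((562,-382),95,-8.6,40,93,13); print(pos.round(1),rel({"eef_rot":[2.631,.863,.914],"ee_pos":np.array(pw)},pos,R))
```

```text
t 5.75 q [-0.171 -0.438  1.676  0.078  1.339 -0.049] p [589.8 -40.8 291.4] F [-0.4  0.3 -1.1] w 35.8
([-0.4278, 0.0956, -0.0181], [-0.0602, 0.0331, 0.5208], 'mm', np.float64(175.0), 'deg', np.float64(47.0))
[ 571.8 -383.5  179.6] ([-0.4566, 0.18, 0.2183], [-0.0937, 0.1037, 0.4758], 'mm', np.float64(215.0), 'deg', np.float64(45.0))
```

>>> move_arm --series '[[[-0.071, 0.016, -0.003, -0.01, 0.006, 0.087, -1], [-0.143, 0.032, -0.006, -0.02, 0.011, 0.174, -1], [-0.214, 0.048, -0.009, -0.03, 0.017, 0.26, -1], [-0.285, 0.064, -0.012, -0.04, 0.022, 0.347, -1], [-0.357, 0.08, -0.015, -0.05, 0.028, 0.434, -1], [-0.428, 0.096, -0.018, -0.06, 0.033, 0.521, -1], [-0.428, 0.096, -0.018, -0.06, 0.033, 0.521, -1], [-0.428, 0.096, -0.018, -0.06, 0.033, 0.521, -1]]]'

```text
clock: 6.55
ee_pos: [600.2, -214.4, 310.6]
eef_rot: [2.631, 0.864, 0.915]
ft_force: [-0.1, 0.2, -0.6]
width: 36.1
grasp_force: 29.8
```

>>> move_arm --series '[[[-0.076, 0.03, 0.036, -0.016, 0.017, 0.079, -1], [-0.152, 0.06, 0.073, -0.031, 0.035, 0.159, -1], [-0.228, 0.09, 0.109, -0.047, 0.052, 0.238, -1], [-0.304, 0.12, 0.146, -0.062, 0.069, 0.317, -1], [-0.38, 0.15, 0.182, -0.078, 0.086, 0.396, -1], [-0.457, 0.18, 0.218, -0.094, 0.104, 0.476, -1], [-0.457, 0.18, 0.218, -0.094, 0.104, 0.476, -1], [-0.457, 0.18, 0.218, -0.094, 0.104, 0.476, -1]]]'

```text
clock: 7.35
ee_pos: [572.1, -382.2, 180.5]
eef_rot: [2.784, -0.208, 1.3]
ft_force: [-0.2, 0.3, -0.6]
width: 35.9
grasp_force: 29.8
```

Run:
```python
from kin import *
from cell import bot
import cv2
s=bot.read_state();log(s)
pos,R=place((562,-382),95,-8.6,40,93,13);print(pos.round(1),rel(s,pos,R))
Z=[]
for n,b in(("scene",(150,60,200,150)),("top",(420,120,200,150))):
    d=bot.get_image(n);x,y,w,h=b
    Z.append(cv2.resize(d["color"][y:y+h,x:x+w,::-1],(400,300),interpolation=cv2.INTER_CUBIC))
cv2.imwrite("pics/v1.png",np.hstack(Z))
```

```text
t 7.35 q [-0.914 -0.262  1.861  0.704  0.964  0.568] p [ 572.1 -382.2  180.5] F [-0.2  0.3 -0.6] w 35.9
[ 571.8 -383.5  179.6] ([-0.0017, 0.0032, 0.0012], [-0.0009, -0.0008, -0.0], 'mm', np.float64(2.0), 'deg', np.float64(0.0))
```

View pics/v1.png

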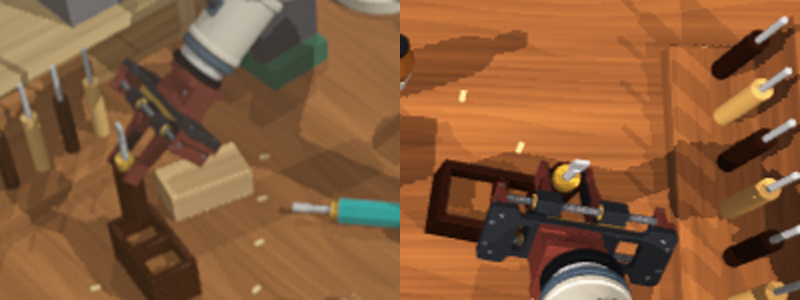

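The picture shows gouge a upright over the right-hand (far) bay of the dark stand, with its ferrule at scene pixel (211,140) and at (503,209) in the top view. I'll check these against predictions, then lower.

Run:
```python
from kin import *
print(proj("scene",[562,-382,195]),proj("scene",[562,-382,95]),proj("top",[562,-382,200]),proj("scene",[562,-382,265]))
R=place((0,0),0,-8.6,40)[1]; print('down 10mm in tool units', (R.T@[0,0,-10]/400).round(5), 'lat',(R.T@[0,-1.3,0]/400).round(4))
```

```text
[212.79112471 140.94441756] [218.39050444 166.97672585] [502.5334415  208.68407398] [208.5418072  121.18873949]
down 10mm in tool units [-0.01915 -0.       0.01607] lat [0.0003 0.0032 0.0004]
```

>>> move_arm --series '[[[-0.01, 0.003, 0.01, 0, 0, 0, -1], [-0.022, 0.003, 0.019, 0, 0, 0, -1], [-0.034, 0.003, 0.029, 0, 0, 0, -1], [-0.046, 0.003, 0.039, 0, 0, 0, -1], [-0.058, 0.003, 0.049, 0, 0, 0, -1], [-0.07, 0.003, 0.059, 0, 0, 0, -1], [-0.08, 0.003, 0.067, 0, 0, 0, -1], [-0.086, 0.003, 0.072, 0, 0, 0, -1]]]' --squeeze 10

```text
clock: 8.25
ee_pos: [570.9, -384.8, 134.4]
eef_rot: [2.784, -0.215, 1.299]
ft_force: [0.4, 0.8, -0.9]
width: 35.6
grasp_force: 10.0
```

>>> move_arm --series '[[[-0.002, -0.003, 0.001, 0, 0, 0, -1], [-0.003, -0.003, 0.002, 0, 0, 0, -1], [-0.004, -0.003, 0.004, 0, 0, 0, -1], [-0.006, -0.003, 0.005, 0, 0, 0, -1], [-0.008, -0.003, 0.006, 0, 0, 0, -1], [-0.009, -0.003, 0.007, 0, 0, 0, -1], [-0.01, -0.003, 0.009, 0, 0, 0, -1], [-0.011, -0.003, 0.01, 0, 0, 0, -1]]]'

```text
clock: 9.05
ee_pos: [571.9, -384.2, 130.7]
eef_rot: [2.781, -0.215, 1.302]
ft_force: [-0.5, 0.0, -0.3]
width: 36.1
grasp_force: 10.0
```

>>> move_arm --series '[[[-0.002, 0, 0.001, 0, 0, 0, -1], [-0.003, 0, 0.002, 0, 0, 0, -1], [-0.004, 0, 0.004, 0, 0, 0, -1], [-0.006, 0, 0.005, 0, 0, 0, -1], [-0.008, 0, 0.006, 0, 0, 0, -1], [-0.009, 0, 0.007, 0, 0, 0, -1], [-0.01, 0, 0.009, 0, 0, 0, -1], [-0.011, 0, 0.01, 0, 0, 0, -1]]]'

```text
clock: 9.85
ee_pos: [572.2, -384.2, 124.7]
eef_rot: [2.781, -0.215, 1.302]
ft_force: [-0.6, -0.8, -1.8]
width: 36.3
grasp_force: 10.0
```

>>> move_arm --series '[[[-0.002, 0, 0.001, 0, 0, 0, -1], [-0.003, 0, 0.002, 0, 0, 0, -1], [-0.004, 0, 0.004, 0, 0, 0, -1], [-0.006, 0, 0.005, 0, 0, 0, -1], [-0.008, 0, 0.006, 0, 0, 0, -1], [-0.009, 0, 0.007, 0, 0, 0, -1], [-0.01, 0, 0.009, 0, 0, 0, -1], [-0.011, 0, 0.01, 0, 0, 0, -1]]]'

```text
clock: 10.65
ee_pos: [572.8, -384.8, 120.2]
eef_rot: [2.778, -0.214, 1.304]
ft_force: [-2.0, -0.5, 3.7]
width: 35.9
grasp_force: 10.0
```

>>> move_arm --series '[[[-0.001, 0, 0.0005, 0, 0, 0, -1], [-0.001, 0, 0.001, 0, 0, 0, -1], [-0.002, 0, 0.0015, 0, 0, 0, -1], [-0.002, 0, 0.0015, 0, 0, 0, -1], [-0.002, 0, 0.0015, 0, 0, 0, -1], [-0.002, 0, 0.0015, 0, 0, 0, -1], [-0.002, 0, 0.0015, 0, 0, 0, -1], [-0.002, 0, 0.0015, 0, 0, 0, -1]]]'

```text
clock: 11.45
ee_pos: [573.0, -384.9, 120.0]
eef_rot: [2.777, -0.214, 1.305]
ft_force: [-1.5, 0.8, 6.5]
width: 35.9
grasp_force: 10.0
```

>>> move_arm --series '[[[0, 0, 0, 0, 0, 0, 0.3], [0, 0, 0, 0, 0, 0, 0.3], [0, 0, 0, 0, 0, 0, 0.3], [0, 0, 0, 0, 0, 0, 0.3], [0, 0, -0.05, 0, 0, 0, 0.3], [0, 0, -0.12, 0, 0, 0, 0.3], [0, 0, -0.22, 0, 0, 0, 0.3], [0, 0, -0.32, 0, 0, 0, 0.3]]]'

```text
clock: 12.25
ee_pos: [474.2, -368.5, 199.7]
eef_rot: [2.783, -0.214, 1.301]
ft_force: [1.3, -0.1, 0.5]
width: 57.4
grasp_force: 0.0
```

Run:
```python
from kin import *
from cell import bot
s=bot.read_state();log(s)
# gouge b: tip 478.9,152.2 ; butt ~ (647.5,160)
tip=np.array([478.9,152.7]);u=np.array([168,7.4]);u/=np.linalg.norm(u);az=np.degrees(np.arctan2(u[1],u[0]));print('az',az)
Rg=target(az,40,az+90)
wp=[([560,-60,300],Ro.from_rotvec([2.016,1.786,.57]).as_matrix()),([545,152,170],Rg)]
Pt=np.r_[tip+u*(170-90),18.]; tcp=Pt+11*Rg[:,2]; print('grasp tcp',tcp.round(1))
wp.append((tcp+[-3,0,60],Rg));wp.append((tcp,Rg))
c=s;q=s["joint_pos"]
for p,R in wp:
    q,e=ik(p,R,q);print(np.round(p),rel(c,p,R),q.round(2),e<1e-3); c={"eef_rot":Ro.from_matrix(R).as_rotvec(),"ee_pos":np.array(p)}
```

```text
t 12.25 q [-1.091 -0.491  1.999  0.748  1.147  0.488] p [ 474.2 -368.5  199.7] F [ 1.3 -0.1  0.5] w 57.4
az 2.5221123840439557
grasp tcp [565.9 156.5   9.6]
[560 -60 300] ([0.2517, -0.7955, -0.087], [0.1859, -0.123, -0.9942], 'mm', np.float64(336.0), 'deg', np.float64(92.0)) [-0.23 -0.51  1.71  0.11  1.38 -0.1 ] True
[545 152 170] ([0.5074, -0.2666, 0.2438], [-0.092, -0.0385, -1.0934], 'mm', np.float64(249.0), 'deg', np.float64(99.0)) [ 0.32 -0.62  2.06 -0.21  1.03 -1.25] True
[563. 157.  70.] ([0.1268, 0.0094, 0.2214], [-0.0, 0.0, 0.0], 'mm', np.float64(102.0), 'deg', np.float64(0.0)) [ 0.32 -0.51  2.16 -0.24  0.82 -1.19] True
[566. 157.  10.] ([0.0907, -0.0003, 0.1197], [-0.0, 0.0, 0.0], 'mm', np.float64(60.0), 'deg', np.float64(0.0)) [ 0.31 -0.42  2.22 -0.28  0.68 -1.15] True
```

>>> move_arm --series '[[[0.02, -0.09, -0.06, 0.01, -0.01, -0.07, 0.6], [0.06, -0.19, -0.07, 0.03, -0.02, -0.16, 1], [0.09, -0.3, -0.08, 0.05, -0.03, -0.25, 1], [0.12, -0.4, -0.087, 0.07, -0.045, -0.345, 1], [0.15, -0.5, -0.087, 0.08, -0.056, -0.44, 1], [0.18, -0.6, -0.087, 0.1, -0.066, -0.53, 1], [0.22, -0.7, -0.087, 0.116, -0.077, -0.62, 1], [0.25, -0.795, -0.087, 0.133, -0.088, -0.71, 1]]]'

```text
clock: 13.05
ee_pos: [561.0, -59.1, 300.5]
eef_rot: [2.363, 1.317, 0.819]
ft_force: [0.4, 0.2, -0.2]
width: 87.8
grasp_force: 0.0
```

```bash
cat > wp.py <<'E'
from kin import *
from cell import bot
import sys
def plan(s,W):
    c=s;q=s["joint_pos"]
    for p,R in W:
        q,e=ik(p,R,q);print(np.round(p),rel(c,p,R),q.round(2),e<1e-3); c={"eef_rot":Ro.from_matrix(R).as_rotvec(),"ee_pos":np.array(p)}
RV=lambda v:Ro.from_rotvec(v).as_matrix()
E
python3 - <<'E'
from wp import *
s=bot.read_state();log(s)
Rg=target(2.52,40,92.52)
plan(s,[([590,60,280],RV([1.053,2.355,.271])),([545,152,170],Rg),([562,156,70],Rg),([564.5,156,11],Rg)])
E
```

```text
t 13.05 q [-0.271 -0.59   1.797  0.176  1.293  0.291] p [561.  -59.1 300.5] F [ 0.4  0.2 -0.2] w 87.8
[590  60 280] ([0.2662, -0.1352, 0.0861], [0.0575, -0.0218, -0.8252], 'mm', np.float64(124.0), 'deg', np.float64(74.0)) [ 0.1  -0.44  1.7  -0.09  1.3  -0.64] True
[545 152 170] ([0.3397, -0.0221, 0.159], [-0.0674, -0.0523, -0.5489], 'mm', np.float64(150.0), 'deg', np.float64(50.0)) [ 0.32 -0.62  2.06 -0.21  1.03 -1.25] True
[562 156  70] ([0.1278, 0.0081, 0.2191], [0.0, -0.0, 0.0], 'mm', np.float64(102.0), 'deg', np.float64(0.0)) [ 0.32 -0.51  2.17 -0.24  0.82 -1.2 ] True
[564. 156.  11.] ([0.09, -0.0003, 0.117], [0.0, -0.0, 0.0], 'mm', np.float64(59.0), 'deg', np.float64(0.0)) [ 0.31 -0.43  2.22 -0.27  0.69 -1.15] True
```

>>> move_arm --series '[[[0.03, -0.017, 0.01, 0.007, -0.003, -0.093, 1], [0.067, -0.034, 0.02, 0.014, -0.005, -0.186, 1], [0.1, -0.05, 0.032, 0.02, -0.008, -0.28, 1], [0.133, -0.068, 0.043, 0.027, -0.01, -0.373, 1], [0.166, -0.085, 0.054, 0.033, -0.012, -0.466, 1], [0.2, -0.101, 0.064, 0.04, -0.015, -0.56, 1], [0.233, -0.118, 0.075, 0.047, -0.017, -0.653, 1], [0.266, -0.135, 0.086, 0.052, -0.02, -0.745, 1]]]'

```text
clock: 13.85
ee_pos: [590.2, 58.7, 279.1]
eef_rot: [1.2, 2.293, 0.329]
ft_force: [-0.6, 1.0, 0.6]
width: 87.6
grasp_force: 0.0
```

>>> move_arm --series '[[[0.04, 0, 0.02, -0.008, -0.006, -0.09, 1], [0.085, -0.005, 0.04, -0.017, -0.013, -0.18, 1], [0.13, -0.01, 0.06, -0.025, -0.02, -0.27, 1], [0.17, -0.012, 0.08, -0.033, -0.026, -0.36, 1], [0.21, -0.015, 0.1, -0.042, -0.033, -0.45, 1], [0.25, -0.018, 0.12, -0.05, -0.04, -0.54, 1], [0.3, -0.02, 0.14, -0.067, -0.052, -0.62, 1], [0.34, -0.022, 0.159, -0.067, -0.052, -0.62, 1]]]'

```text
clock: 14.65
ee_pos: [555.5, 163.2, 175.3]
eef_rot: [-0.033, 2.438, 0.026]
ft_force: [0.5, 0.3, -0.0]
width: 88.0
grasp_force: 0.0
```

Run:
```python
from wp import *
import cv2
s=bot.read_state();log(s)
Rg=target(2.52,40,92.52)
plan(s,[([562,156,70],Rg)]); plan(s,[([564.5,156,11],Rg)])
d=bot.get_image("wrist");D["w"]=d;im=d["color"][:,:,::-1].copy()
u=np.array([np.cos(np.radians(2.52)),np.sin(np.radians(2.52))])
for k in(0,80,170):
    x=proj("w",[*(np.array([478.9,152.7])+u*k),18]);print(x.round());cv2.circle(im,tuple(int(v) for v in x),3,(0,255,255),-1)
cv2.imwrite("pics/w2.png",im)
```

```text
t 14.65 q [ 0.343 -0.58   2.027 -0.226  1.024 -1.204] p [555.5 163.2 175.3] F [ 0.5  0.3 -0. ] w 88.0
[562 156  70] ([0.1583, -0.0211, 0.2106], [-0.0007, 0.0038, -0.0107], 'mm', np.float64(106.0), 'deg', np.float64(1.0)) [ 0.32 -0.51  2.17 -0.24  0.82 -1.2 ] True
[564. 156.  11.] ([0.249, -0.0228, 0.3271], [-0.0007, 0.0038, -0.0107], 'mm', np.float64(165.0), 'deg', np.float64(1.0)) [ 0.31 -0.43  2.22 -0.27  0.69 -1.15] True
[299. -33.]
[305.  96.]
[309. 182.]
```

View pics/w2.png

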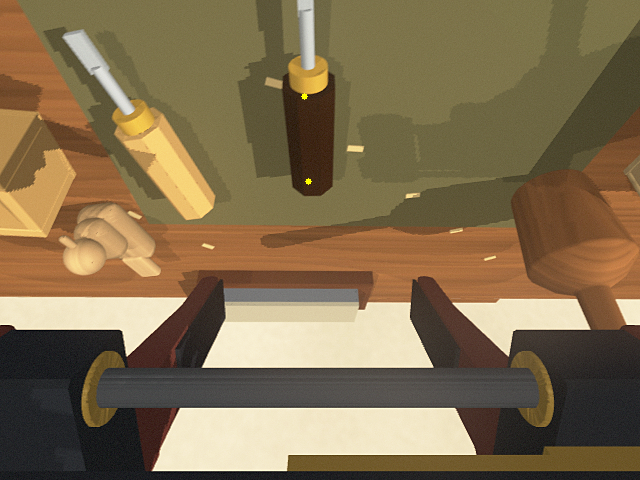

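The wrist picture shows gouge b centred at u≈309–312, about 3 mm to +y of the predicted dots. I'll shift the grasp by that much.

>>> move_arm --series '[[[0.06, -0.01, 0.08, 0, 0.004, -0.01, 1], [0.12, -0.016, 0.16, 0, 0.004, -0.01, 1], [0.17, -0.017, 0.225, 0, 0.004, -0.01, 1], [0.2, -0.017, 0.265, 0, 0.004, -0.01, 1], [0.225, -0.017, 0.297, 0, 0.004, -0.01, 1], [0.24, -0.017, 0.317, 0, 0.004, -0.01, 1], [0.248, -0.017, 0.326, 0, 0.004, -0.01, 1], [0.248, -0.017, 0.326, 0, 0.004, -0.01, 1]]]'

```text
clock: 15.5
ee_pos: [565.4, 158.1, 13.1]
eef_rot: [-0.047, 2.443, 0.019]
ft_force: [-0.0, 0.3, -0.2]
width: 88.0
grasp_force: 0.0
```

>>> move_arm --series '[[[0, 0, 0, 0, 0, 0, -1], [0, 0, 0, 0, 0, 0, -1], [0, 0, 0, 0, 0, 0, -1], [0, 0, 0, 0, 0, 0, -1], [0, 0, 0, 0, 0, 0, -1], [0, 0, 0, 0, 0, 0, -1], [0, 0, 0, 0, 0, 0, -1], [0, 0, 0, 0, 0, 0, -1]]]' --squeeze 30

```text
clock: 16.3
ee_pos: [565.4, 158.2, 13.3]
eef_rot: [-0.047, 2.443, 0.02]
ft_force: [-0.5, -0.4, -0.0]
width: 36.1
grasp_force: 30.0
```

Run:
```python
from wp import *
s=bot.read_state();log(s);print(s["grasp_force"])
Rg=RV(s["eef_rot"]);t=Rg[:,2];p=s["ee_pos"];tip=(18-p[2])/-t[2];Pt=p-tip*t;print('tip',tip,'s',170-np.linalg.norm(Pt[:2]-[478.9,155.5]),Pt)
R2=RV([2.631,.863,.914])
plan(s,[(p+[-15,0,200],Rg),([590,60,280],RV([1.053,2.355,.271])),([590,-90,300],RV([2.016,1.786,.57])),([600,-190,310],R2),place((571.8,-317.5),97,-8.6,40,s=93,tip=13)])
```

```text
t 16.3 q [ 0.32  -0.425  2.215 -0.281  0.692 -1.134] p [565.4 158.2  13.3] F [-0.5 -0.4 -0. ] w 36.1
29.982480019389186
tip 6.1280208221272945 s 87.39081116787956 [561.46913479 158.0721702   18.        ]
[550. 158. 213.] ([-0.2929, 0.0024, -0.407], [0.0, 0.0, 0.0], 'mm', np.float64(201.0), 'deg', np.float64(0.0)) [ 0.33 -0.6   1.97 -0.21  1.1  -1.25] True
[590  60 280] ([-0.1758, -0.249, -0.0706], [0.0668, 0.0528, 0.546], 'mm', np.float64(125.0), 'deg', np.float64(50.0)) [ 0.1  -0.44  1.7  -0.09  1.3  -0.64] True
[590 -90 300] ([-0.2963, -0.2335, -0.0283], [0.007, 0.0138, 0.5446], 'mm', np.float64(151.0), 'deg', np.float64(49.0)) [-0.29 -0.41  1.64  0.14  1.36 -0.16] True
[ 600 -190  310] ([-0.2445, 0.0631, -0.0029], [-0.0607, 0.035, 0.5196], 'mm', np.float64(101.0), 'deg', np.float64(47.0)) [-0.53 -0.38  1.64  0.32  1.29  0.41] True
[ 582. -319.  182.] ([-0.3797, 0.114, 0.2279], [-0.0937, 0.1037, 0.4758], 'mm', np.float64(183.0), 'deg', np.float64(45.0)) [-0.8  -0.38  1.95  0.63  0.92  0.7 ] True
```

>>> move_arm --series '[[[-0.02, 0, -0.03, 0, 0, 0, -1], [-0.08, 0, -0.11, 0, 0, 0, -1], [-0.15, 0.001, -0.21, 0, 0, 0, -1], [-0.22, 0.002, -0.31, 0, 0, 0, -1], [-0.293, 0.002, -0.407, 0, 0, 0, -1], [-0.293, 0.002, -0.407, 0, 0, 0, -1], [-0.293, 0.002, -0.407, 0, 0, 0, -1], [-0.293, 0.002, -0.407, 0, 0, 0, -1]]]'

```text
clock: 17.1
ee_pos: [549.7, 157.9, 210.3]
eef_rot: [-0.048, 2.447, 0.018]
ft_force: [-0.5, 1.0, -0.9]
width: 35.7
grasp_force: 30.0
```

>>> move_arm --series '[[[-0.03, -0.041, -0.012, 0.011, 0.009, 0.091, -1], [-0.059, -0.083, -0.024, 0.022, 0.018, 0.182, -1], [-0.088, -0.125, -0.035, 0.033, 0.026, 0.273, -1], [-0.117, -0.166, -0.047, 0.044, 0.035, 0.364, -1], [-0.146, -0.208, -0.059, 0.056, 0.044, 0.455, -1], [-0.176, -0.249, -0.071, 0.067, 0.053, 0.546, -1], [-0.176, -0.249, -0.071, 0.067, 0.053, 0.546, -1], [-0.176, -0.249, -0.071, 0.067, 0.053, 0.546, -1]]]'

```text
clock: 17.9
ee_pos: [589.7, 59.6, 277.3]
eef_rot: [1.052, 2.359, 0.268]
ft_force: [-0.4, 0.3, -1.6]
width: 35.8
grasp_force: 30.0
```

>>> move_arm --series '[[[-0.05, -0.039, -0.005, 0.001, 0.002, 0.091, -1], [-0.099, -0.078, -0.01, 0.002, 0.005, 0.182, -1], [-0.148, -0.117, -0.014, 0.003, 0.007, 0.273, -1], [-0.198, -0.156, -0.019, 0.005, 0.009, 0.363, -1], [-0.247, -0.195, -0.024, 0.006, 0.012, 0.454, -1], [-0.296, -0.233, -0.028, 0.007, 0.014, 0.545, -1], [-0.296, -0.233, -0.028, 0.007, 0.014, 0.545, -1], [-0.296, -0.233, -0.028, 0.007, 0.014, 0.545, -1]]]'

```text
clock: 18.7
ee_pos: [589.7, -89.4, 298.1]
eef_rot: [2.016, 1.79, 0.568]
ft_force: [-0.0, -0.7, -1.4]
width: 35.5
grasp_force: 30.0
```

>>> move_arm --series '[[[-0.041, 0.011, 0, -0.01, 0.006, 0.087, -1], [-0.082, 0.021, -0.001, -0.02, 0.012, 0.173, -1], [-0.122, 0.032, -0.001, -0.03, 0.018, 0.26, -1], [-0.163, 0.042, -0.002, -0.04, 0.023, 0.346, -1], [-0.204, 0.053, -0.002, -0.051, 0.029, 0.433, -1], [-0.245, 0.063, -0.003, -0.061, 0.035, 0.52, -1], [-0.245, 0.063, -0.003, -0.061, 0.035, 0.52, -1], [-0.245, 0.063, -0.003, -0.061, 0.035, 0.52, -1]]]'

```text
clock: 19.5
ee_pos: [600.0, -188.7, 309.1]
eef_rot: [2.63, 0.869, 0.912]
ft_force: [-0.2, -0.1, -1.7]
width: 35.3
grasp_force: 30.0
```

Run:
```python
from wp import *
s=bot.read_state();log(s);print(s["grasp_force"])
plan(s,[place((571.8,-317.5),97,-8.6,40,s=88,tip=8)])
d=bot.get_image("wrist");C=-d["R"].T@d["t"];print('cam in tool',(RV(s["eef_rot"]).T@(C-s["ee_pos"])).round())
```

```text
t 19.5 q [-0.526 -0.383  1.641  0.316  1.285  0.411] p [ 600.  -188.7  309.1] F [-0.2 -0.1 -1.7] w 35.3
29.980312942934688
[ 578. -318.  180.] ([-0.3881, 0.1093, 0.2237], [-0.095, 0.1043, 0.4781], 'mm', np.float64(184.0), 'deg', np.float64(45.0)) [-0.81 -0.39  1.96  0.63  0.92  0.69] True
cam in tool [  76.   -1. -162.]
```

>>> move_arm --series '[[[-0.065, 0.018, 0.037, -0.016, 0.017, 0.08, -1], [-0.13, 0.036, 0.075, -0.032, 0.035, 0.16, -1], [-0.194, 0.055, 0.112, -0.048, 0.052, 0.24, -1], [-0.259, 0.073, 0.149, -0.063, 0.07, 0.32, -1], [-0.323, 0.091, 0.186, -0.08, 0.087, 0.4, -1], [-0.388, 0.109, 0.224, -0.095, 0.104, 0.478, -1], [-0.388, 0.109, 0.224, -0.095, 0.104, 0.478, -1], [-0.388, 0.109, 0.224, -0.095, 0.104, 0.478, -1]]]'

```text
clock: 20.35
ee_pos: [577.7, -318.2, 180.2]
eef_rot: [2.783, -0.211, 1.297]
ft_force: [0.4, -0.1, -0.6]
width: 35.2
grasp_force: 30.0
```

Run:
```python
from wp import *
import cv2
s=bot.read_state();log(s)
plan(s,[place((571.8,-317.5),50,-8.6,40,s=88,tip=8)])
Z=[]
for n,b in(("scene",(150,60,200,150)),("top",(420,120,200,150))):
    d=bot.get_image(n);x,y,w,h=b
    Z.append(cv2.resize(d["color"][y:y+h,x:x+w,::-1],(400,300),interpolation=cv2.INTER_CUBIC))
for X in([571.8,-317.5,97],[571.8,-317.5,197],[562,-382,135]): print((proj("scene",X)-[150,60])*2,(proj("top",X)-[420,120])*2+[400,0])
cv2.imwrite("pics/v2.png",np.hstack(Z))
```

```text
t 20.35 q [-0.807 -0.388  1.96   0.628  0.918  0.696] p [ 577.7 -318.2  180.2] F [ 0.4 -0.1 -0.6] w 35.2
[ 578. -318.  133.] ([-0.0903, 0.0004, 0.0764], [0.0005, 0.0002, -0.0006], 'mm', np.float64(47.0), 'deg', np.float64(0.0)) [-0.81 -0.35  2.02  0.68  0.84  0.62] True
[159.29853546 240.70667771] [478.62357938 190.38334728]
[148.96126232 188.84018409] [500.62962097 167.77638928]
[132.42647435 193.70860483] [547.18584152 192.02922343]
```

View pics/v2.png

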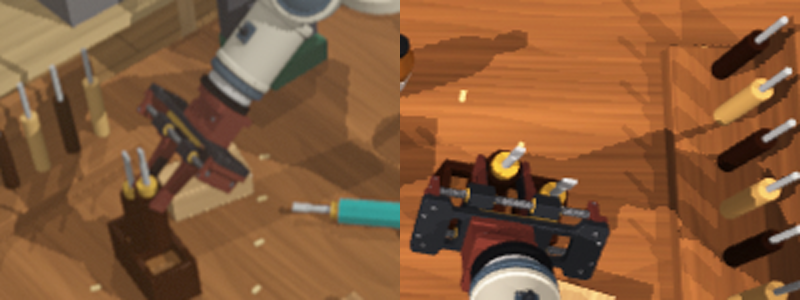

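Gouge b is upright over the near bay, with its ferrule at (147,188) against (149,189) predicted. Gouge a stands in the neighbouring bay. I'll lower now.

>>> move_arm --series '[[[-0.012, 0, 0.01, 0, 0, 0, -1], [-0.024, 0, 0.02, 0, 0, 0, -1], [-0.036, 0, 0.03, 0, 0, 0, -1], [-0.048, 0, 0.04, 0, 0, 0, -1], [-0.06, 0, 0.05, 0, 0, 0, -1], [-0.072, 0, 0.061, 0, 0, 0, -1], [-0.084, 0, 0.071, 0, 0, 0, -1], [-0.088, 0, 0.074, 0, 0, 0, -1]]]' --squeeze 10

```text
clock: 21.25
ee_pos: [577.3, -319.1, 133.0]
eef_rot: [2.783, -0.218, 1.297]
ft_force: [0.2, -0.1, -1.3]
width: 36.1
grasp_force: 10.0
```

>>> move_arm --series '[[[-0.002, 0, 0.001, 0, 0, 0, -1], [-0.003, 0, 0.002, 0, 0, 0, -1], [-0.004, 0, 0.004, 0, 0, 0, -1], [-0.006, 0, 0.005, 0, 0, 0, -1], [-0.008, 0, 0.006, 0, 0, 0, -1], [-0.009, 0, 0.007, 0, 0, 0, -1], [-0.01, 0, 0.009, 0, 0, 0, -1], [-0.011, 0, 0.01, 0, 0, 0, -1]]]'

```text
clock: 22.05
ee_pos: [577.8, -319.4, 128.4]
eef_rot: [2.782, -0.217, 1.299]
ft_force: [-0.1, -0.1, -1.3]
width: 36.1
grasp_force: 10.0
```

>>> move_arm --series '[[[-0.002, 0, 0.001, 0, 0, 0, -1], [-0.003, 0, 0.002, 0, 0, 0, -1], [-0.004, 0, 0.004, 0, 0, 0, -1], [-0.006, 0, 0.005, 0, 0, 0, -1], [-0.008, 0, 0.006, 0, 0, 0, -1], [-0.009, 0, 0.007, 0, 0, 0, -1], [-0.01, 0, 0.009, 0, 0, 0, -1], [-0.011, 0, 0.01, 0, 0, 0, -1]]]'

```text
clock: 22.85
ee_pos: [579.4, -320.3, 126.7]
eef_rot: [2.776, -0.217, 1.306]
ft_force: [-2.1, 1.5, 9.7]
width: 36.0
grasp_force: 10.0
```

>>> move_arm --series '[[[0, 0, 0, 0, 0, 0, 0.18], [0, 0, 0, 0, 0, 0, 0.18], [0, 0, 0, 0, 0, 0, 0.18], [0, 0, 0, 0, 0, 0, 0.18], [0, 0, -0.05, 0, 0, 0, 0.18], [0, 0, -0.12, 0, 0, 0, 0.18], [0, 0, -0.22, 0, 0, 0, 0.18], [0, 0, -0.3, 0, 0, 0, 0.18]]]'

```text
clock: 23.65
ee_pos: [486.1, -304.9, 200.3]
eef_rot: [2.782, -0.217, 1.298]
ft_force: [1.2, -0.3, 0.1]
width: 52.1
grasp_force: 0.0
```

Run:
```python
from wp import *
s=bot.read_state();log(s)
tip=np.array([519.6,13.4]);but=np.array([684.2,50.5]);u=but-tip;u/=np.linalg.norm(u);az=np.degrees(np.arctan2(u[1],u[0]));print('az',az)
Rg=target(az,40,az+90)
Pt=np.r_[tip+u*80,18.]; tcp=Pt+9*Rg[:,2]; print('grasp tcp',tcp.round(1))
plan(s,[([560,-120,280],RV([2.363,1.317,.819])),([570,-40,270],RV([1.2,2.293,.329])),(tcp+[-15,0,160],Rg),(tcp,Rg)])
```

```text
t 23.65 q [-0.971 -0.642  2.096  0.675  1.109  0.63 ] p [ 486.1 -304.9  200.3] F [ 1.2 -0.3  0.1] w 52.1
az 12.701917341647063
grasp tcp [603.3  32.3  11.1]
[ 560 -120  280] ([0.2235, -0.4854, -0.0422], [0.133, -0.086, -0.7147], 'mm', np.float64(214.0), 'deg', np.float64(66.0)) [-0.43 -0.56  1.81  0.28  1.28  0.13] True
[570 -40 270] ([0.1721, -0.1018, 0.036], [0.0526, -0.0197, -0.745], 'mm', np.float64(81.0), 'deg', np.float64(67.0)) [-0.17 -0.52  1.78  0.07  1.3  -0.78] True
[588.  32. 171.] ([0.2098, 0.0269, 0.2261], [-0.1301, -0.0174, -0.7187], 'mm', np.float64(124.0), 'deg', np.float64(66.0)) [-0.14 -0.56  2.02  0.27  1.03 -1.99] True
[603.  32.  11.] ([0.2291, -0.0082, 0.3299], [0.0, 0.0, 0.0], 'mm', np.float64(161.0), 'deg', np.float64(0.0)) [-0.13 -0.38  2.18  0.35  0.7  -2.12] True
```

>>> move_arm --series '[[[0.02, -0.06, -0.03, 0.015, -0.01, -0.08, 0.6], [0.055, -0.12, -0.035, 0.03, -0.02, -0.17, 1], [0.083, -0.18, -0.04, 0.05, -0.032, -0.26, 1], [0.11, -0.24, -0.042, 0.066, -0.043, -0.35, 1], [0.14, -0.3, -0.042, 0.083, -0.053, -0.44, 1], [0.167, -0.36, -0.042, 0.1, -0.064, -0.53, 1], [0.2, -0.43, -0.042, 0.117, -0.075, -0.62, 1], [0.224, -0.485, -0.042, 0.133, -0.086, -0.715, 1]]]'

```text
clock: 24.45
ee_pos: [561.7, -119.5, 280.1]
eef_rot: [2.36, 1.321, 0.818]
ft_force: [-0.2, -0.7, -0.7]
width: 88.0
grasp_force: 0.0
```

>>> move_arm --series '[[[0.021, -0.013, 0.004, 0.006, -0.002, -0.093, 1], [0.043, -0.025, 0.009, 0.013, -0.005, -0.186, 1], [0.065, -0.038, 0.013, 0.02, -0.007, -0.28, 1], [0.086, -0.051, 0.018, 0.026, -0.01, -0.373, 1], [0.108, -0.064, 0.022, 0.033, -0.012, -0.466, 1], [0.129, -0.076, 0.027, 0.039, -0.015, -0.56, 1], [0.15, -0.089, 0.031, 0.046, -0.017, -0.65, 1], [0.172, -0.102, 0.036, 0.053, -0.02, -0.745, 1]]]'

```text
clock: 25.25
ee_pos: [571.3, -40.4, 269.1]
eef_rot: [1.196, 2.295, 0.326]
ft_force: [-0.0, 0.3, 0.7]
width: 87.8
grasp_force: 0.0
```

>>> move_arm --series '[[[0.026, 0.003, 0.028, -0.016, -0.002, -0.09, 1], [0.052, 0.007, 0.056, -0.032, -0.004, -0.18, 1], [0.079, 0.01, 0.085, -0.049, -0.006, -0.27, 1], [0.105, 0.013, 0.113, -0.065, -0.009, -0.36, 1], [0.131, 0.017, 0.141, -0.081, -0.011, -0.45, 1], [0.157, 0.02, 0.17, -0.098, -0.013, -0.54, 1], [0.184, 0.023, 0.198, -0.114, -0.015, -0.63, 1], [0.21, 0.027, 0.226, -0.13, -0.017, -0.719, 1]]]'

```text
clock: 26.05
ee_pos: [589.5, 32.1, 169.6]
eef_rot: [-0.276, 2.431, 0.098]
ft_force: [0.1, -0.3, 1.0]
width: 87.6
grasp_force: 0.0
```

Run:
```python
from wp import *
import cv2
s=bot.read_state();log(s)
az=12.7;Rg=target(az,40,az+90)
plan(s,[([603.3,32.3,11],Rg)])
d=bot.get_image("wrist");D["w"]=d;im=d["color"][:,:,::-1].copy()
u=np.array([np.cos(np.radians(az)),np.sin(np.radians(az))])
for k in(0,80,170):
    x=proj("w",[*(np.array([519.6,13.4])+u*k),18]);print(x.round());cv2.circle(im,tuple(int(v) for v in x),3,(255,0,0),-1)
cv2.imwrite("pics/w3.png",im)
```

```text
t 26.05 q [-0.139 -0.554  2.018  0.268  1.029 -1.997] p [589.5  32.1 169.6] F [ 0.1 -0.3  1. ] w 87.6
[603.  32.  11.] ([0.2289, -0.0065, 0.3256], [0.0005, -0.0005, 0.0025], 'mm', np.float64(159.0), 'deg', np.float64(0.0)) [-0.13 -0.38  2.18  0.35  0.7  -2.12] True
[312. -17.]
[313. 108.]
[313. 191.]
```

View pics/w3.png

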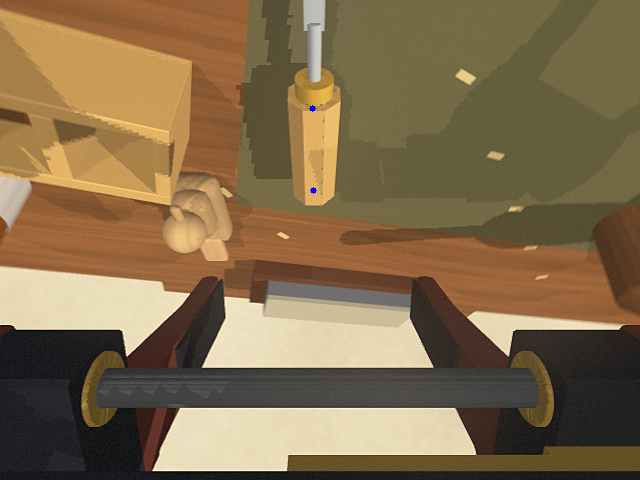

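The wrist picture shows the pale gouge at u≈314, with my axis dots at 313 on its centre line. The grasp is well aligned, and the stand and bird are clear on the left.

>>> move_arm --series '[[[0.06, -0.003, 0.085, 0, 0, 0.002, 1], [0.12, -0.005, 0.17, 0, 0, 0.002, 1], [0.165, -0.005, 0.235, 0, 0, 0.002, 1], [0.19, -0.005, 0.27, 0, 0, 0.002, 1], [0.21, -0.005, 0.3, 0, 0, 0.002, 1], [0.222, -0.005, 0.317, 0, 0, 0.002, 1], [0.229, -0.005, 0.326, 0, 0, 0.002, 1], [0.229, -0.005, 0.326, 0, 0, 0.002, 1]]]'

```text
clock: 26.9
ee_pos: [603.3, 32.8, 11.7]
eef_rot: [-0.263, 2.433, 0.101]
ft_force: [-0.2, -0.7, -0.5]
width: 88.1
grasp_force: 0.0
```

>>> move_arm --series '[[[0, 0, 0, 0, 0, 0, -1], [0, 0, 0, 0, 0, 0, -1], [0, 0, 0, 0, 0, 0, -1], [0, 0, 0, 0, 0, 0, -1], [0, 0, 0, 0, 0, 0, -1], [0, 0, 0, 0, 0, 0, -1], [0, 0, 0, 0, 0, 0, -1], [0, 0, 0, 0, 0, 0, -1]]]' --squeeze 30

```text
clock: 27.7
ee_pos: [603.4, 32.9, 11.9]
eef_rot: [-0.265, 2.432, 0.1]
ft_force: [-0.7, 0.1, 0.5]
width: 35.7
grasp_force: 30.0
```

Run:
```python
from wp import *
from scipy.spatial.transform import Slerp
s=bot.read_state();log(s);print(s["grasp_force"])
Rg=RV(s["eef_rot"]);t=Rg[:,2];p=s["ee_pos"];tip=(18-p[2])/-t[2];Pt=p-tip*t;print('tip',tip,'s',170-np.linalg.norm(Pt[:2]-[519.6,13.4]))
bay=(624.2,-97)
for psi in(-4,8,20):
  pf,Rf=place(bay,97,psi,40,s=170-np.linalg.norm(Pt[:2]-[519.6,13.4]),tip=tip)
  q1,e=ik(pf,Rf,[-.4,-.4,1.98,.5,.9,.8]);print(psi,pf.round(1),q1.round(2),e<1e-3)
psi=8;pf,Rf=place(bay,97,psi,40,s=170-np.linalg.norm(Pt[:2]-[519.6,13.4]),tip=tip)
q1,_=ik(pf,Rf,[-.4,-.4,1.98,.5,.9,.8]);q0=s["joint_pos"]
W=[(p+[-40,0,220],Rg)]
for f,x in((.33,[560,10,300]),(.67,[580,-40,310])): W.append((x,fk(q0+f*(q1-q0),P)[1]))
W.append((pf,Rf)); plan(s,W)
a=Rg.T@[-np.cos(np.radians(12.7)),-np.sin(np.radians(12.7)),0]
for x,R in W: print((R@a).round(2),R[:,2].round(2))
```

```text
t 27.7 q [-0.131 -0.378  2.183  0.351  0.701 -2.114] p [603.4  32.9  11.9] F [-0.7  0.1  0.5] w 35.7
29.972267408156767
tip 7.952375919660661 s 89.06624993723234
-4 [630.3 -97.4 181. ] [-0.31 -0.54  2.07  0.26  0.78  1.23] True
8 [630.2 -96.2 181. ] [-0.44 -0.48  2.03  0.56  0.9   0.8 ] True
20 [629.9 -94.9 181. ] [-0.54 -0.38  1.95  0.75  1.06  0.48] True
[563.  33. 232.] ([-0.2785, 0.0231, -0.4841], [0.0, 0.0, 0.0], 'mm', np.float64(224.0), 'deg', np.float64(0.0)) [-0.15 -0.64  1.96  0.25  1.17 -1.95] True
[560  10 300] ([-0.0936, -0.0535, -0.1438], [-0.0082, -0.0357, 0.6793], 'mm', np.float64(72.0), 'deg', np.float64(61.0)) [-0.22 -0.67  1.88  0.29  1.24 -0.93] True
[580 -40 310] ([-0.1324, -0.035, -0.0015], [-0.0402, -0.0124, 0.6915], 'mm', np.float64(55.0), 'deg', np.float64(62.0)) [-0.34 -0.63  1.87  0.39  1.19  0.03] True
[630. -96. 181.] ([-0.2219, -0.0571, 0.295], [-0.033, 0.0293, 0.6624], 'mm', np.float64(149.0), 'deg', np.float64(60.0)) [-0.44 -0.48  2.03  0.56  0.9   0.8 ] True
[-0.98 -0.22 -0.  ] [ 0.63  0.14 -0.77]
[-0.83  0.51  0.21] [ 0.67  0.13 -0.73]
[-0.3   0.61  0.73] [ 0.71  0.12 -0.69]
[-0.  0.  1.] [ 0.76  0.11 -0.64]
```

>>> move_arm --series '[[[-0.02, 0.001, -0.03, 0, 0, 0, -1], [-0.07, 0.005, -0.12, 0, 0, 0, -1], [-0.13, 0.01, -0.22, 0, 0, 0, -1], [-0.19, 0.015, -0.33, 0, 0, 0, -1], [-0.24, 0.02, -0.42, 0, 0, 0, -1], [-0.279, 0.023, -0.484, 0, 0, 0, -1], [-0.279, 0.023, -0.484, 0, 0, 0, -1], [-0.279, 0.023, -0.484, 0, 0, 0, -1]]]'

```text
clock: 28.5
ee_pos: [563.5, 32.8, 231.6]
eef_rot: [-0.265, 2.432, 0.1]
ft_force: [-0.2, 0.2, -2.2]
width: 36.0
grasp_force: 30.0
```

>>> move_arm --series '[[[-0.012, -0.007, -0.018, -0.001, -0.004, 0.085, -1], [-0.023, -0.013, -0.036, -0.002, -0.009, 0.17, -1], [-0.035, -0.02, -0.054, -0.003, -0.013, 0.255, -1], [-0.047, -0.027, -0.072, -0.004, -0.018, 0.34, -1], [-0.059, -0.033, -0.09, -0.005, -0.022, 0.425, -1], [-0.07, -0.04, -0.108, -0.006, -0.027, 0.51, -1], [-0.082, -0.047, -0.126, -0.007, -0.031, 0.595, -1], [-0.094, -0.054, -0.144, -0.008, -0.036, 0.679, -1]]]'

```text
clock: 29.3
ee_pos: [560.1, 9.7, 296.1]
eef_rot: [1.037, 2.252, 0.57]
ft_force: [0.7, 0.0, -1.5]
width: 35.8
grasp_force: 30.0
```

>>> move_arm --series '[[[-0.017, -0.004, 0, -0.005, -0.002, 0.086, -1], [-0.033, -0.009, 0, -0.01, -0.003, 0.173, -1], [-0.05, -0.013, 0, -0.015, -0.005, 0.259, -1], [-0.066, -0.018, -0.001, -0.02, -0.006, 0.346, -1], [-0.083, -0.022, -0.001, -0.025, -0.008, 0.432, -1], [-0.099, -0.026, -0.001, -0.03, -0.009, 0.519, -1], [-0.116, -0.031, -0.001, -0.035, -0.011, 0.605, -1], [-0.132, -0.035, -0.002, -0.04, -0.012, 0.692, -1]]]'

```text
clock: 30.1
ee_pos: [580.0, -40.4, 305.7]
eef_rot: [2.183, 1.466, 1.021]
ft_force: [1.1, -0.1, -0.7]
width: 35.7
grasp_force: 30.0
```

>>> move_arm --series '[[[-0.028, -0.007, 0.02, -0.004, 0.004, 0.083, -1], [-0.055, -0.014, 0.06, -0.008, 0.007, 0.166, -1], [-0.083, -0.021, 0.1, -0.012, 0.011, 0.248, -1], [-0.111, -0.029, 0.147, -0.016, 0.015, 0.331, -1], [-0.139, -0.036, 0.184, -0.021, 0.018, 0.414, -1], [-0.166, -0.043, 0.221, -0.025, 0.022, 0.497, -1], [-0.194, -0.05, 0.258, -0.029, 0.026, 0.58, -1], [-0.222, -0.057, 0.295, -0.033, 0.029, 0.662, -1]]]'

```text
clock: 30.9
ee_pos: [629.4, -96.2, 175.9]
eef_rot: [-2.789, -0.185, -1.29]
ft_force: [-0.1, -0.2, -0.3]
width: 35.9
grasp_force: 30.0
```

Run:
```python
from wp import *
import cv2
s=bot.read_state();log(s)
bay=(624.2,-97)
plan(s,[place(bay,50,8,40,s=89,tip=8)])
Z=[]
for n,b in(("scene",(160,90,200,200)),("top",(330,100,200,200))):
    d=bot.get_image(n);x,y,w,h=b
    Z.append(cv2.resize(d["color"][y:y+h,x:x+w,::-1],(400,400),interpolation=cv2.INTER_CUBIC))
for X in([*bay,97],[*bay,197],[*bay,72]): print((proj("scene",X)-[160,90])*2,(proj("top",X)-[330,100])*2+[400,0])
cv2.imwrite("pics/v3.png",np.hstack(Z))
```

```text
t 30.9 q [-0.438 -0.481  2.032  0.564  0.896  0.803] p [629.4 -96.2 175.9] F [-0.1 -0.2 -0.3] w 35.9
[630. -96. 134.] ([-0.0786, 0.0008, 0.0696], [-0.0008, 0.0036, -0.0047], 'mm', np.float64(42.0), 'deg', np.float64(1.0)) [-0.44 -0.45  2.09  0.61  0.82  0.73] True
[212.92078727 292.29516426] [458.24373895 181.24359436]
[205.63935348 242.1574316 ] [464.40501406 154.93286561]
[214.62850627 304.05399649] [456.8408352  187.23446794]
```

View pics/v3.png

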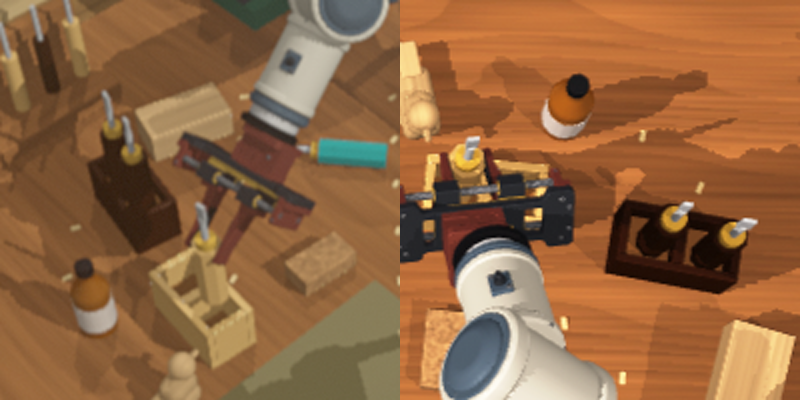

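Both dark gouges stand upright in the dark stand. The pale one hangs over its bay with its ferrule at (206,242), as predicted. I'll lower it.

>>> move_arm --series '[[[-0.01, 0, 0.009, 0, 0, 0, -1], [-0.02, 0, 0.018, 0, 0, 0, -1], [-0.032, 0, 0.027, 0, 0, 0, -1], [-0.044, 0, 0.037, 0, 0, 0, -1], [-0.055, 0, 0.047, 0, 0, 0, -1], [-0.066, 0, 0.057, 0, 0, 0, -1], [-0.074, 0, 0.064, 0, 0, 0, -1], [-0.078, 0, 0.068, 0, 0, 0, -1]]]' --squeeze 10

```text
clock: 31.8
ee_pos: [630.9, -96.1, 139.1]
eef_rot: [-2.789, -0.195, -1.298]
ft_force: [0.3, -0.1, -0.7]
width: 35.8
grasp_force: 10.0
```

>>> move_arm --series '[[[-0.002, 0, 0.001, 0, 0, 0, -1], [-0.003, 0, 0.002, 0, 0, 0, -1], [-0.004, 0, 0.004, 0, 0, 0, -1], [-0.006, 0, 0.005, 0, 0, 0, -1], [-0.008, 0, 0.006, 0, 0, 0, -1], [-0.009, 0, 0.007, 0, 0, 0, -1], [-0.01, 0, 0.009, 0, 0, 0, -1], [-0.011, 0, 0.01, 0, 0, 0, -1]]]'

```text
clock: 32.6
ee_pos: [631.3, -96.1, 133.9]
eef_rot: [-2.789, -0.195, -1.299]
ft_force: [-0.0, -0.3, -1.2]
width: 35.9
grasp_force: 10.0
```

>>> move_arm --series '[[[-0.002, 0, 0.001, 0, 0, 0, -1], [-0.003, 0, 0.002, 0, 0, 0, -1], [-0.004, 0, 0.004, 0, 0, 0, -1], [-0.006, 0, 0.005, 0, 0, 0, -1], [-0.008, 0, 0.006, 0, 0, 0, -1], [-0.009, 0, 0.007, 0, 0, 0, -1], [-0.01, 0, 0.009, 0, 0, 0, -1], [-0.011, 0, 0.01, 0, 0, 0, -1]]]'

```text
clock: 33.4
ee_pos: [631.5, -96.1, 128.0]
eef_rot: [-2.789, -0.195, -1.3]
ft_force: [-0.4, -0.5, -1.2]
width: 35.6
grasp_force: 10.0
```

>>> move_arm --series '[[[-0.002, 0, 0.001, 0, 0, 0, -1], [-0.003, 0, 0.002, 0, 0, 0, -1], [-0.004, 0, 0.004, 0, 0, 0, -1], [-0.006, 0, 0.005, 0, 0, 0, -1], [-0.008, 0, 0.006, 0, 0, 0, -1], [-0.009, 0, 0.007, 0, 0, 0, -1], [-0.01, 0, 0.009, 0, 0, 0, -1], [-0.011, 0, 0.01, 0, 0, 0, -1]]]'

```text
clock: 34.2
ee_pos: [631.7, -96.1, 122.0]
eef_rot: [-2.789, -0.195, -1.299]
ft_force: [-0.8, -0.1, -1.8]
width: 36.1
grasp_force: 10.0
```

>>> move_arm --series '[[[-0.002, 0, 0.001, 0, 0, 0, -1], [-0.003, 0, 0.002, 0, 0, 0, -1], [-0.004, 0, 0.004, 0, 0, 0, -1], [-0.006, 0, 0.005, 0, 0, 0, -1], [-0.008, 0, 0.006, 0, 0, 0, -1], [-0.009, 0, 0.007, 0, 0, 0, -1], [-0.01, 0, 0.009, 0, 0, 0, -1], [-0.011, 0, 0.01, 0, 0, 0, -1]]]'

```text
clock: 35.0
ee_pos: [632.0, -96.1, 116.1]
eef_rot: [-2.789, -0.195, -1.299]
ft_force: [0.6, -0.4, -0.8]
width: 35.8
grasp_force: 10.0
```

>>> move_arm --series '[[[-0.002, 0, 0.001, 0, 0, 0, -1], [-0.003, 0, 0.002, 0, 0, 0, -1], [-0.005, 0, 0.003, 0, 0, 0, -1], [-0.006, 0, 0.004, 0, 0, 0, -1], [-0.008, 0, 0.006, 0, 0, 0, -1], [-0.009, 0, 0.007, 0, 0, 0, -1], [-0.011, 0, 0.008, 0, 0, 0, -1], [-0.012, 0, 0.009, 0, 0, 0, -1]]]'

```text
clock: 35.8
ee_pos: [631.6, -96.1, 110.0]
eef_rot: [-2.789, -0.195, -1.299]
ft_force: [0.4, -0.4, -1.2]
width: 36.1
grasp_force: 10.0
```

>>> move_arm --series '[[[-0.002, 0, 0.001, 0, 0, 0, -1], [-0.003, 0, 0.002, 0, 0, 0, -1], [-0.005, 0, 0.003, 0, 0, 0, -1], [-0.006, 0, 0.004, 0, 0, 0, -1], [-0.008, 0, 0.006, 0, 0, 0, -1], [-0.009, 0, 0.007, 0, 0, 0, -1], [-0.011, 0, 0.008, 0, 0, 0, -1], [-0.012, 0, 0.009, 0, 0, 0, -1]]]'

```text
clock: 36.6
ee_pos: [631.3, -96.1, 104.1]
eef_rot: [-2.789, -0.196, -1.299]
ft_force: [-0.1, 0.7, -0.7]
width: 36.0
grasp_force: 10.0
```

>>> move_arm --series '[[[-0.002, 0, 0.001, 0, 0, 0, -1], [-0.003, 0, 0.002, 0, 0, 0, -1], [-0.005, 0, 0.003, 0, 0, 0, -1], [-0.006, 0, 0.004, 0, 0, 0, -1], [-0.008, 0, 0.006, 0, 0, 0, -1], [-0.009, 0, 0.007, 0, 0, 0, -1], [-0.01, 0, 0.008, 0, 0, 0, -1], [-0.011, 0, 0.009, 0, 0, 0, -1]]]'

```text
clock: 37.4
ee_pos: [631.6, -96.2, 99.4]
eef_rot: [-2.788, -0.195, -1.302]
ft_force: [-1.3, 1.6, 2.7]
width: 35.6
grasp_force: 10.0
```

Force has changed sign, which suggests contact. I'll press 1 mm more to confirm.

>>> move_arm --series '[[[-0.001, 0, 0.0005, 0, 0, 0, -1], [-0.002, 0, 0.001, 0, 0, 0, -1], [-0.002, 0, 0.0015, 0, 0, 0, -1], [-0.002, 0, 0.0015, 0, 0, 0, -1], [-0.002, 0, 0.0015, 0, 0, 0, -1], [-0.002, 0, 0.0015, 0, 0, 0, -1], [-0.002, 0, 0.0015, 0, 0, 0, -1], [-0.002, 0, 0.0015, 0, 0, 0, -1]]]'

```text
clock: 38.2
ee_pos: [631.9, -96.2, 99.3]
eef_rot: [-2.788, -0.196, -1.303]
ft_force: [-2.7, 1.8, 5.4]
width: 36.0
grasp_force: 10.0
```

>>> move_arm --series '[[[0, 0, 0, 0, 0, 0, 0.25], [0, 0, 0, 0, 0, 0, 0.25], [0, 0, 0, 0, 0, 0, 0.25], [0, 0, 0, 0, 0, 0, 0.25], [0, 0, -0.05, 0, 0, 0, 0.25], [0, 0, -0.12, 0, 0, 0, 0.25], [0, 0, -0.22, 0, 0, 0, 0.25], [0, 0, -0.34, 0, 0, 0, 0.25]]]'

```text
clock: 39.0
ee_pos: [526.7, -109.9, 183.9]
eef_rot: [-2.789, -0.196, -1.295]
ft_force: [-0.2, -1.0, 0.7]
width: 55.1
grasp_force: 0.0
```

Run:
```python
from wp import *
import cv2
s=bot.read_state();log(s)
# numeric check without a picture: colour at predicted ferrule/handle points, change elsewhere vs first picture
for n in("scene","top"):
    im=bot.get_image(n)["color"];d0=D[n]["color"]
    for nm,xy,c in(("a",(562,-382),35),("b",(571.8,-317.5),42),("p",(624.2,-97),15)):
        m=[]
        for h in(95,105,140):
            u,v=proj(n,[*xy,c+h]).round().astype(int);m.append(im[v-1:v+2,u-1:u+2].mean((0,1)).round().astype(int).tolist())
        print(n,nm,m)
    for nm,x in(("knife",(403,134.7,10)),("bird",(741,-51,30)),("sand",(447,-88,30)),("bottle",(737,-233,60))):
        u,v=proj(n,x).round().astype(int);print('  ',nm,np.abs(im[v-8:v+9,u-8:u+9].astype(int)-d0[v-8:v+9,u-8:u+9]).mean().round(1))
```

```text
t 39.0 q [-0.626 -0.801  2.213  0.632  1.114  0.703] p [ 526.7 -109.9  183.9] F [-0.2 -1.   0.7] w 55.1
scene a [[148, 116, 51], [173, 139, 62], [137, 133, 128]]
scene b [[157, 123, 54], [184, 149, 67], [147, 138, 131]]
scene p [[177, 142, 64], [189, 155, 77], [147, 142, 136]]
   knife 1.7
   bird 0.7
   sand 21.0
   bottle 0.9
top a [[244, 202, 76], [224, 179, 86], [167, 159, 152]]
top b [[247, 206, 72], [233, 198, 102], [192, 185, 178]]
top p [[233, 198, 93], [198, 175, 130], [168, 164, 162]]
   knife 3.0
   bird 4.4
   sand 66.1
   bottle 2.7
```

All three ferrules and shanks sit at the predicted upright spots. The sanding-block patch differs, probably because the arm is in front of it. I'll move clear and recheck.

Run:
```python
from wp import *
s=bot.read_state();plan(s,[([540,90,300],RV(s["eef_rot"])),([500,120,320],target(10,10,-80))])
```

```text
[540  90 300] ([0.2739, -0.4942, -0.0956], [0.0, 0.0, 0.0], 'mm', np.float64(229.0), 'deg', np.float64(0.0)) [ 0.08 -0.84  2.03  0.05  1.07  1.5 ] True
[500 120 320] ([-0.0173, -0.0876, -0.1008], [0.017, -0.4496, -0.018], 'mm', np.float64(54.0), 'deg', np.float64(41.0)) [ 0.17 -0.26  1.4   0.    1.83  1.57] True
```

>>> move_arm --series '[[[0.04, -0.07, -0.04, 0, -0.05, 0, 0.25], [0.07, -0.15, -0.06, 0, -0.11, 0, 0.25], [0.1, -0.23, -0.09, 0, -0.17, 0, 0.25], [0.13, -0.31, -0.11, 0, -0.23, 0, 0.25], [0.17, -0.39, -0.14, 0, -0.29, 0, 0.25], [0.2, -0.46, -0.16, 0, -0.35, 0, 0.25], [0.23, -0.53, -0.18, 0, -0.4, 0, 0.25], [0.257, -0.582, -0.196, 0, -0.45, 0, 0.25]]]'

```text
clock: 39.9
ee_pos: [502.0, 123.3, 314.0]
eef_rot: [-3.113, -0.222, -0.253]
ft_force: [0.2, -0.4, -0.4]
width: 54.9
grasp_force: 0.0
```

Run:
```python
from wp import *
s=bot.read_state();log(s)
im={n:bot.get_image(n)["color"].astype(int) for n in("scene","top")}
for nm,x in(("knife",(403,134.7,10)),("sand",(447,-88,30)),("blank",(470,-400,50)),("bird",(741,-51,30)),("mallet",(684,417,60))):
    o=[]
    for n in im:
        u,v=proj(n,x).round().astype(int);o.append(np.abs(im[n][v-8:v+9,u-8:u+9]-D[n]["color"][v-8:v+9,u-8:u+9].astype(int)).mean().round(1))
    print(nm,o)
for nm,xy,c in(("a",(562,-382),35),("b",(571.8,-317.5),42),("p",(624.2,-97),15)):
    print(nm,[im["scene"][v,u].tolist() for u,v in [proj("scene",[*xy,c+h]).round().astype(int) for h in(105,140)]])
```

```text
t 39.9 q [ 0.18  -0.243  1.393 -0.007  1.83   1.606] p [502.  123.3 314. ] F [ 0.2 -0.4 -0.4] w 54.9
knife [np.float64(2.0), np.float64(7.9)]
sand [np.float64(22.0), np.float64(30.0)]
blank [np.float64(1.3), np.float64(11.1)]
bird [np.float64(1.1), np.float64(12.1)]
mallet [np.float64(1.1), np.float64(14.2)]
a [[173, 139, 62], [142, 141, 137]]
b [[182, 146, 64], [141, 136, 130]]
p [[193, 158, 73], [148, 147, 144]]
```

Run:
```python
from wp import *
import cv2
g=lambda x:cv2.cvtColor(x.astype(np.uint8),cv2.COLOR_RGB2GRAY)
for n in("scene","top"):
    im=bot.get_image(n)["color"];u,v=proj(n,(447,-88,25)).round().astype(int)
    a=D[n]["color"];t=g(a)[v-24:v+25,u-24:u+25];w=g(im)[v-40:v+41,u-40:u+41]
    r=cv2.matchTemplate(w,t,cv2.TM_CCOEFF_NORMED);_,m,_,l=cv2.minMaxLoc(r);print(n,m,l,'(16,16 = unmoved)', 'mean old/new',a[v-5:v+6,u-5:u+6].mean((0,1)).round(),im[v-5:v+6,u-5:u+6].mean((0,1)).round())
```

```text
scene 0.567945659160614 (16, 16) (16,16 = unmoved) mean old/new [141. 106.  69.] [173. 132.  88.]
top 0.7278316617012024 (16, 16) (16,16 = unmoved) mean old/new [178. 120.  71.] [220. 153.  90.]
```

The sanding block hasn't moved. The difference was only the arm's shadow.

```bash
python3 -c "
from cell import bot
print(bot.finish_job())"
```

```text
the job is handed in; nothing more can be done
None
```

I handed in the job at about 40 s: both dark gouges stand edge up in the dark stand's bays and the pale one in the pale stand, each lowered until the force showed the cork (peaks under about 12 N) and then released; spot checks showed the knife, sanding block, bird, bottle, mallet and blank unmoved, and no verdict came back.

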